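# Swing the instrument cassette round the post and seat it in its reader

### The job

The blue instrument cassette lies in front of its reader dock with its orange edge on the wrong side. Without lifting it, push it against the dock's red-capped corner post so that it swings a quarter turn clockwise (seen from above) around the post into the dock, then slide it on along the rail and press it home against the white end stop with a steady 10 N or so for half a second (never more than 25 N on the dock, knocks included). Leave it flush with both the rail and the end stop, orange edge at the end stop, let go, and leave everything else where it stands.

Things in the scene. Friction and masses are not known exactly. Their poses are not given: they have to be found in the camera images.
- cassette: blue square box, 110 x 110 x 36 mm high, 0.3 to 0.6 kg, too wide to grasp, steel top with dark dots; slides at a push of 1 to 4 N. Origin at the centre of its underside, z up; its orange edge (strip on top and side) is its -x side. At the start its +y side looks at the post, 10 to 60 mm away, its yaw within 0.15 rad of the dock's, its centre 20 to 34 mm to the dock's -x of the post
- cassette_mark (a point): the middle of the cassette's orange side face, 18 mm up; same axes as the cassette
- dock: fixed dock, placed differently each time: an L of rail and end stop, post at the rail's open end. Origin at the post's foot; z up; y runs from the post along the rail to the end stop; x points out of the rail's back, so the cassette's place is on the -x side. Seated, its centre is at x -63, y +60 mm here, its -x axis along dock +y. Steel foot 34 mm square, 6 mm high at x 19, y 50 mm; the black lines are flat tape
- dock_post: the upright steel post, 16 mm in diameter, 50 mm high, red cap, rigid (pushing the cassette onto post, rail or stop at 40 mm/s gives a knock of 20 to 30 N, at 20 mm/s about half); origin at its foot, which is the dock's origin
- dock_rail: aluminium rail from the post to the end stop, 30 mm high, 10 mm thick, rigid; same frame as the dock; its working face is the plane x = -8 mm (in line with the post's side), from y = 0 to 117 mm
- dock_stop: white end stop with an orange stripe on top, 42 mm high, 24 mm thick, rigid; same frame as the dock; its working face is the plane y = 115 mm, from x = -98 to 2 mm; table and rail friction takes 1 to 4 N of the push before it reaches the stop
- flask_a: aluminium flask, 54 mm wide, 155 mm tall, bystander; origin at the centre of its underside
- flask_b: a second aluminium flask like the first, bystander; origin at the centre of its underside
- beaker: clear plastic cup, 68 mm wide, 85 mm tall, bystander; origin at the centre of its underside
- jar: small closed jar, 48 mm wide, 60 mm tall, standing behind the rail, bystander; origin at the centre of its underside
- spare_cassette: smaller grey instrument box, 90 x 90 x 30 mm, standing beyond the end stop, bystander; origin at the centre of its underside
- handpiece: white and blue handle lying flat, 130 x 14 x 10 mm along its x axis, bystander; origin at the centre of its underside
There are look-alikes about, which are no part of the job. Leave any purple look-alike of the cassette alone.

How it is judged:
On the way, in this order (a step that is already met when the one before it is completed fails the run):
1. the cassette is part way round (between 25 and 65 degrees clockwise from the dock's axes) while it bears on the post (contact force between cassette and dock_post above 0.3 N and angle between the x axis of cassette and the x axis of dock, either way round between 0.436 and 1.134 rad and x of cassette_mark in the frame of dock below -0.02 m), for 0.05 s.
2. the turned cassette is pressed steadily against the end stop with 5 to 14 N for 0.4 s (contact force between cassette and dock_stop between 5 and 14 N and angle between the x axis of cassette and the y axis of dock, either way round below 0.08 rad and y of cassette_mark in the frame of dock above 0.1 m), for 0.4 s.
At the end, for the whole second after the job is handed in: The cassette lies flat and still in the dock, within 2.5 mm of the rail and of the end stop, square to them within 0.04 rad, orange edge at the end stop (x of cassette in the frame of dock between -0.0655 and -0.06 m and y of cassette in the frame of dock between 0.0575 and 0.063 m and angle between the x axis of cassette and the y axis of dock, either way round below 0.04 rad and y of cassette_mark in the frame of dock above 0.1 m and height (world z) of cassette below 0.004 m and linear speed of cassette below 0.01 m/s and angle between cassette's own z axis and vertical below 0.04 rad); the robot touches nothing.
It fails at once if more than 25 N between the cassette and the dock (post, rail or end stop) (contact force between cassette and dock above 25 N).
It fails at once if the cassette is lifted more than 12 mm or tipped more than 0.2 rad (height (world z) of cassette above 0.012 m or angle between cassette's own z axis and vertical above 0.2 rad).
It fails at once if a bystander is moved more than 15 mm (distance of any of flask_a, flask_b, beaker, jar, spare_cassette, handpiece from where it was at the start of the episode above 0.015 m).
It also fails if it takes over 72 s, if anything falls off the work surface, if the arm or the gripper's body presses on something with over 40 N, if the wrist force passes 120 N, or if a joint passes its speed limit or range.

### The arm

A 6-joint arm with a two-finger parallel gripper is mounted at the origin on the work surface. World frame = base frame: x ahead of the robot, y to its left, z up, the work surface at z = 0. Lengths are in m, angles in rad, forces in N, time in s.
With the tool pointing down it reaches from about 0.25 to 0.725 m from the base axis. Payload 9.7 kg.
Tool frame: the origin (TCP) lies midway between the tips of the shut fingers; the grasp point (between the pads) lies 19 mm behind it; z points along the fingers, y is the line along which they close (so a half turn about z gives the same grasp; the last joint's range is limited). The gripper opens to 85 mm and grips with 20 to 120 N. Pads are 22 mm wide; open, the fingers measure 114 mm over their backs; the gripper's body (76 mm by 85 mm) begins 54 mm behind the grasp point. The pads swing forward as they close: fully open they stand 13 mm farther back than shut.
Start: joints at [1.272, 0.087, 0.176, 1.66, 0, 1.571], TCP at [0.162, 0.526, 0.231] pointing down, gripper open.
Joint ranges: [-3.13, 3.13], [-0.85, 1.81], [-1.15, 1.24], [-2.2, 2.28], [-1.44, 1.52], [-3.14, 3.14]. Speed limits (rad/s): [2.22, 2.22, 2.57, 3.14, 3.14, 3.14].

### API

Orientations are given as a unit quaternion [x, y, z, w].
In Python, from bench import robot, viewer gives the robot as it stands.
- The arm moves only by the tool jog_arm, never from a script. Its argument "targets" is a list of rows, each an object of numbers: "wx", "wy", "wz": the turn, a rotation vector about the tool's x, y, z as a fraction of full scale; "x", "y", "z": the shift along the tool's x, y, z as a fraction of full scale; "jaw": the opening, from 0 (shut) to 1 (fully open). In form: [{"wx": .., "wy": .., "wz": .., "x": .., "y": .., "z": .., "jaw": ..}, ...]. A call has 1 to 12 rows; each row is the pose to reach, as a shift and turn from the pose commanded when the call began, along the tool's axes at that moment; what a row does not reach only later rows make up. Full scale, the value 1, is 500 mm for a shift and 45 degrees for a turn. A row lasts 1/8 s, in which the tool goes at most 62.5 mm and 10.7 degrees, less where a joint would pass 70% of its speed; a pose out of reach is approached as far as the arm can. A call with a number of a shift or a turn outside -1 to 1 is refused whole. A call with a gripper value outside its range is refused whole. The fingers move at their own pace and stop on an object; the grip force is fixed at half the most. Time passes only in rows, so rows that repeat a pose let the fingers close. It gives the time, the measured TCP pose, the force, the opening and the grip force at its end, in the units of the state.
- robot.get_state(): the state, without advancing time (a new reading comes with each control period).
- viewer.camera(name): name is "side" or "top" or "wrist"; returns (picture, depth): 420x560x3 uint8, blue, green, red; 420x560 float32, m along the optical axis (not along the pixel's ray), 0 where there is no reading.
- viewer.calibration(name): a dict with "camera_matrix" (3x3 intrinsics, pixels), "origin" and "orientation" of the camera in the world. Camera axes: x right, y down, z forward; pixel columns grow to the right and rows downward; lengths in m; the calibration is good to about 2 mm. A picture is of the moment at which its call begins: read the wrist's pose just before it. calibration takes no time and is no camera call; for the wrist camera it gives the pose at the moment of the call.
- robot.finish_job(): hands the job in; it is judged then, once.
The state is a dict: "t": time; "qpos": joint angles; "joint_vel": joint speeds; "joint_efforts": joint torques, N m; "tool_pos": TCP position; "eef_rot": TCP orientation; "force": force on the tool from outside, world axes, zero at the start; "ft_torque": the same for the moment, N m; "opening": opening from 0.0 (shut) to 1.0 (fully open); "finger_force": force on a finger pad.
Only numpy, scipy, OpenCV 4.12 (cv2) and the standard library are available. Lean on these libraries where they do the work, as an engineer would, in place of code of your own. Each camera call takes 0.05 s, during which the arm holds its last target. There are 200 camera calls.

## Working session

There is one attempt and no reset: what is moved stays moved. The work goes in short steps, Python scripts to look and compute and a tool call to move; the robot and the scene stay as the last step left them, time stands still between calls to the robot, and variables do not carry over. Pictures are saved under pics/ and viewed, at most 10 in all, crops included, and the job is handed in when it is done.

Besides the shell and the picture viewer there is one more tool, called after "Request:" by a JSON object that holds its "method" and its "body", one argument or row to a line. jog_arm: Moves the arm, as the interface text tells. Shift numbers are shares of 500 mm and turn numbers shares of 45 degrees, none past 1 either way. Its arguments: {"type":"object","properties":{"targets":{"type":"array"}},"required":["targets"]}

```bash
mkdir -p pics; ls; cat > h.py <<'E'
import numpy as np, cv2
from bench import robot, viewer
from scipy.spatial.transform import Rotation as R
def cam(n):
    c=viewer.calibration(n); p,d=viewer.camera(n); return p,d,c
def Rm(c):
    o=np.array(c["orientation"],float); return o if o.shape==(3,3) else R.from_quat(o).as_matrix()
def ray(c,uv,z):
    K=np.array(c["camera_matrix"]); uv=np.atleast_2d(uv).astype(float)
    d=np.c_[uv,np.ones(len(uv))]@np.linalg.inv(K).T@Rm(c).T; o=np.array(c["origin"])
    return o+d*((z-o[2])/d[:,2:3])
E
python3 - <<'E'
from h import *
print(robot.get_state())
for n in("top","side"):
    p,d,c=cam(n); cv2.imwrite(f"pics/{n}0.png",p); print(n,c)
E
```

```text
pics
{'t': 0.0, 'qpos': array([ 1.27199825e+00,  8.74482639e-02,  1.75153303e-01,  1.65982949e+00,
       -4.09804290e-06,  1.57081833e+00]), 'joint_vel': array([ 8.50452956e-04,  7.84953361e-04, -2.07229519e-03, -8.57766861e-05,
        1.35684285e-03,  5.29239770e-05]), 'joint_efforts': array([ 9.86349842e-04, -5.20394003e+01,  4.64801967e+01,  1.66505284e-02,
        1.44643218e-04, -4.86669563e-06]), 'tool_pos': array([0.16183608, 0.52540405, 0.23059942]), 'eef_rot': array([ 1.48854739e-01,  9.88858850e-01, -6.56970394e-04, -9.68080779e-05]), 'force': array([-0.12303147,  0.84371699, -0.27427036]), 'ft_torque': array([-0.017981  , -0.00830967, -0.03406084]), 'finger_force': 0.0, 'opening': 1.0017451897771297}
top {'camera_matrix': array([[465.91844734,   0.        , 281.01750292],
       [  0.        , 465.91844734, 211.28073273],
       [  0.        ,   0.        ,   1.        ]]), 'origin': array([ 0.43509975, -0.05468138,  1.12480566]), 'orientation': array([-0.69706655,  0.71284527, -0.05498468,  0.05409748])}
side {'camera_matrix': array([[387.71144575,   0.        , 281.08230644],
       [  0.        , 387.71144575, 206.93225224],
       [  0.        ,   0.        ,   1.        ]]), 'origin': array([ 0.54471706, -0.74816654,  0.6456042 ]), 'orientation': array([ 0.90362791, -0.03796053,  0.0236197 , -0.42597853])}
```

View pics/top0.png

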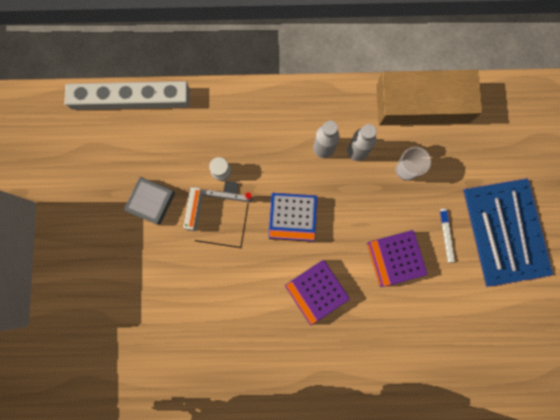

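View pics/side0.png

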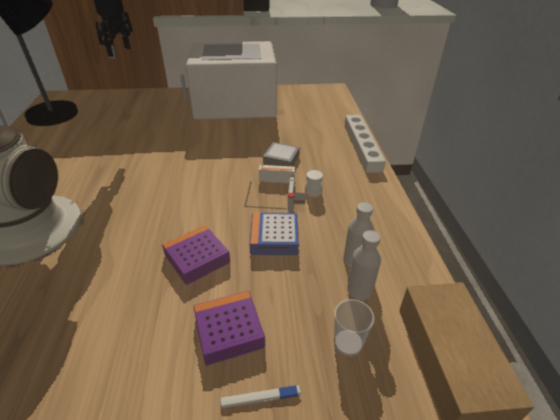

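Top view: the blue cassette is at (293,217) with its orange edge towards the image bottom. The post's red cap is at (248,196), the rail runs left to (208,191), and the white stop is at (192,209). The jar is at (220,169), the spare at (150,200), and the flasks at (327,140) and (363,142).

Things that could be taken for the cassette: purple boxes at (398,258) and (318,292), the grey spare at (150,200), and the dark-blue tray at (508,232). Only the box at (293,217) is blue with a steel dotted top, so I'm choosing that one.

```bash
cat >> h.py <<'E'
def big(m):
    n,l,s,_=cv2.connectedComponentsWithStats(m.astype(np.uint8)); return l==1+np.argmax(s[1:,4])
def roi(m,c,uv0,r):
    o=np.zeros_like(m); u,v=map(int,uv0); o[max(v-r,0):v+r,max(u-r,0):u+r]=1; return m&o
E
python3 - <<'E'
from h import *
p=cv2.imread("pics/top0.png"); c=viewer.calibration("top")
h=cv2.cvtColor(p,cv2.COLOR_BGR2HSV); H,S,V=[h[...,i].astype(int) for i in range(3)]
red=((H<4)|(H>175))&(S>180)&(V>110); red[:150]=0; red[230:]=0
ys,xs=np.nonzero(red[:,230:265]); print("red",len(xs),xs.mean()+230,ys.mean(),ray(c,[[xs.mean()+230,ys.mean()]],.05))
cv2.imwrite("pics/crop1.png",cv2.resize(p[140:260,110:340],None,fx=3.4,fy=3.4,interpolation=cv2.INTER_CUBIC))
for nm,uv,z in(("cass",(293,216),.036),("flaskA",(327,140),.07),("flaskB",(363,142),.07),("jar",(220,168),.06),("stop",(192,209),.042),("spare",(150,200),.03)): print(nm,ray(c,[uv],z).round(3))
E
```

```text
red 23 248.04347826086956 195.3913043478261 [[0.64184624 0.01861879 0.05      ]]
cass [[ 0.593 -0.086  0.036]]
flaskA [[ 0.766 -0.17   0.07 ]]
flaskB [[ 0.759 -0.254  0.07 ]]
jar [[0.707 0.083 0.06 ]]
stop [[0.614 0.151 0.042]]
spare [[0.64  0.254 0.03 ]]
```

View pics/crop1.png

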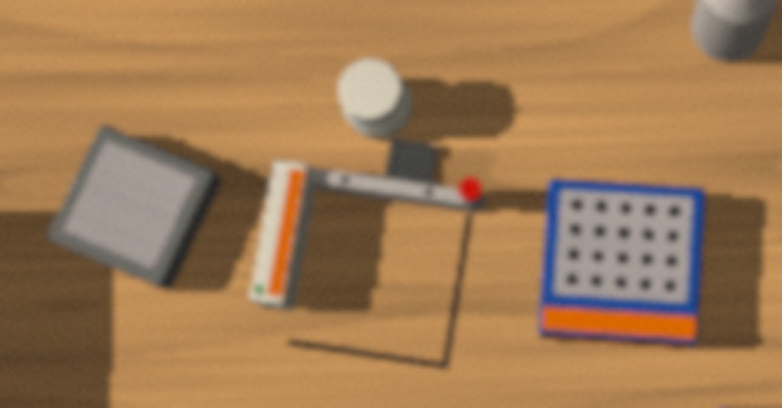

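The crop confirms it: blue box, steel dotted top, orange edge at the bottom. The post cap is to its left, on the upper edge line. Next I'll move above the scene for a close measurement with the wrist camera.

Request:
{"method": "jog_arm", "body": {
  "targets": [
    {"x":-0.99,"y":-0.73,"z":-0.14,"wz":-1,"jaw":0},
    {"x":-0.99,"y":-0.73,"z":-0.14,"wz":-1,"jaw":0},
    {"x":-0.99,"y":-0.73,"z":-0.14,"wz":-1,"jaw":0},
    {"x":-0.99,"y":-0.73,"z":-0.14,"wz":-1,"jaw":0},
    {"x":-0.99,"y":-0.73,"z":-0.14,"wz":-1,"jaw":0},
    {"x":-0.99,"y":-0.73,"z":-0.14,"wz":-1,"jaw":0},
    {"x":-0.99,"y":-0.73,"z":-0.14,"wz":-1,"jaw":0},
    {"x":-0.99,"y":-0.73,"z":-0.14,"wz":-1,"jaw":0},
    {"x":-0.99,"y":-0.73,"z":-0.14,"wz":-1,"jaw":0},
    {"x":-0.99,"y":-0.73,"z":-0.14,"wz":-1,"jaw":0},
    {"x":-0.99,"y":-0.73,"z":-0.14,"wz":-1,"jaw":0},
    {"x":-0.99,"y":-0.73,"z":-0.14,"wz":-1,"jaw":0}
  ]
}}

```text
invalid input at $.targets[0]: expected keys wx, wy, wz, x, y, z, jaw
```

```bash
python3 - <<'E'
from h import *
s=robot.get_state(); print(s["t"],s["qpos"].round(3),s["tool_pos"],s["eef_rot"],s["force"])
p,d,c=cam("wrist"); cv2.imwrite("pics/w1.png",p); print(c)
E
```

```text
0.1 [ 1.272  0.087  0.175  1.66  -0.     1.571] [0.16186407 0.52541035 0.23065937] [ 1.48867275e-01  9.88857000e-01 -6.00030202e-04 -8.95969695e-05] [-0.70089977 -0.02207883  0.17504476]
{'camera_matrix': array([[365.5405919 ,   0.        , 273.64304509],
       [  0.        , 365.5405919 , 213.5811601 ],
       [  0.        ,   0.        ,   1.        ]]), 'origin': array([0.09304022, 0.54853644, 0.37414785]), 'orientation': array([0.79591029, 0.58769431, 0.08634592, 0.1169897 ])}
```

View pics/w1.png

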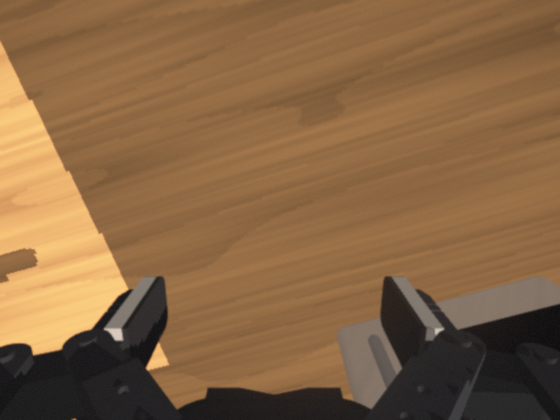

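Request:
{"method": "jog_arm", "body": {
  "targets": [
    {"x":-0.95,"y":-0.45,"z":-0.14,"wx":0,"wy":0,"wz":-1,"jaw":0},
    {"x":-0.95,"y":-0.45,"z":-0.14,"wx":0,"wy":0,"wz":-1,"jaw":0},
    {"x":-0.95,"y":-0.45,"z":-0.14,"wx":0,"wy":0,"wz":-1,"jaw":0},
    {"x":-0.95,"y":-0.45,"z":-0.14,"wx":0,"wy":0,"wz":-1,"jaw":0},
    {"x":-0.95,"y":-0.45,"z":-0.14,"wx":0,"wy":0,"wz":-1,"jaw":0},
    {"x":-0.95,"y":-0.45,"z":-0.14,"wx":0,"wy":0,"wz":-1,"jaw":0},
    {"x":-0.95,"y":-0.45,"z":-0.14,"wx":0,"wy":0,"wz":-1,"jaw":0},
    {"x":-0.95,"y":-0.45,"z":-0.14,"wx":0,"wy":0,"wz":-1,"jaw":0},
    {"x":-0.95,"y":-0.45,"z":-0.14,"wx":0,"wy":0,"wz":-1,"jaw":0},
    {"x":-0.95,"y":-0.45,"z":-0.14,"wx":0,"wy":0,"wz":-1,"jaw":0}
  ]
}}

```text
t: 1.4
tool_pos: [0.5517, 0.1682, 0.3003]
eef_rot: [-0.239, 0.971, -0.0, -0.001]
force: [0.9, -0.3, -0.4]
opening: -0.003
finger_force: 0.0
```

Request:
{"method": "jog_arm", "body": {
  "targets": [
    {"x":0,"y":0,"z":0,"wx":0,"wy":0,"wz":-1,"jaw":0},
    {"x":0,"y":0,"z":0,"wx":0,"wy":0,"wz":-1,"jaw":0},
    {"x":0,"y":0,"z":0,"wx":0,"wy":0,"wz":-1,"jaw":0},
    {"x":0,"y":0,"z":0,"wx":0,"wy":0,"wz":-1,"jaw":0},
    {"x":0,"y":0,"z":0,"wx":0,"wy":0,"wz":-1,"jaw":0},
    {"x":0,"y":0,"z":0,"wx":0,"wy":0,"wz":-1,"jaw":0},
    {"x":0,"y":0,"z":0,"wx":0,"wy":0,"wz":-1,"jaw":0}
  ]
}}

```text
t: 2.28
tool_pos: [0.5495, 0.1709, 0.3013]
eef_rot: [-0.593, 0.805, 0.0, -0.0]
force: [0.2, -0.3, 0.5]
opening: 0.0
finger_force: 0.0
```

```bash
python3 - <<'E'
from h import *
s=robot.get_state(); print(s["t"],s["qpos"].round(3),s["tool_pos"],s["eef_rot"],s["force"])
p,d,c=cam("wrist"); cv2.imwrite("pics/w2.png",p); print(c)
import pickle; pickle.dump((p,d,c),open("w2.pkl","wb"))
E
```

```text
2.275 [ 0.302  0.192  0.431  1.81   0.    -0.968] [0.54947253 0.17093113 0.30126514] [-5.93097990e-01  8.05130283e-01  2.30901341e-05 -3.86138830e-05] [ 0.17080295 -0.32972619  0.47147263]
{'camera_matrix': array([[365.5405919 ,   0.        , 273.64304509],
       [  0.        , 365.5405919 , 213.5811601 ],
       [  0.        ,   0.        ,   1.        ]]), 'origin': array([0.52895545, 0.10229076, 0.44476728]), 'orientation': array([0.14830346, 0.97810269, 0.14438215, 0.02179469])}
```

View pics/w2.png

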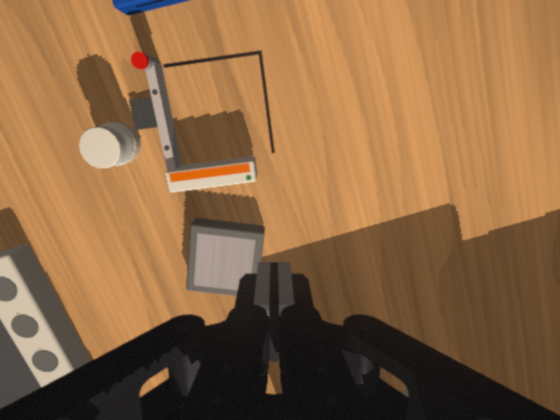

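The view shows the red cap at (140,60), the rail down to (170,165), the stop at (210,177), the jar at (108,147) and the spare at (225,260). The cassette is only just in view at (140,5), so I'll shift to include it.

Request:
{"method": "jog_arm", "body": {
  "targets": [
    {"x":0.23,"y":-0.07,"z":0,"wx":0,"wy":0,"wz":0,"jaw":0},
    {"x":0.23,"y":-0.07,"z":0,"wx":0,"wy":0,"wz":0,"jaw":0},
    {"x":0.23,"y":-0.07,"z":0,"wx":0,"wy":0,"wz":0,"jaw":0},
    {"x":0.23,"y":-0.07,"z":0,"wx":0,"wy":0,"wz":0,"jaw":0}
  ]
}}

```text
t: 2.82
tool_pos: [0.5493, 0.0506, 0.3013]
eef_rot: [-0.593, 0.805, 0.0, 0.0]
force: [-0.0, -0.1, -0.8]
opening: -0.003
finger_force: 0.0
```

```bash
cat >> h.py <<'E'
def masks(p):
    h=cv2.cvtColor(p,cv2.COLOR_BGR2HSV); H,S,V=[h[...,i].astype(int) for i in range(3)]
    return dict(red=((H<4)|(H>174))&(S>180)&(V>90), org=(H>=5)&(H<=12)&(S>215)&(V>150), blue=(H>105)&(H<125)&(S>130)&(V>60))
def rect(m): # min-area rect of mask pixels
    ys,xs=np.nonzero(m); return cv2.minAreaRect(np.c_[xs,ys].astype(np.float32))
E
python3 - <<'E'
from h import *
import pickle
s=robot.get_state(); print(s["t"],s["tool_pos"])
p,d,c=cam("wrist"); cv2.imwrite("pics/w3.png",p)
pickle.dump((p,d,c),open("w3.pkl","wb"))
m=masks(p)
for k in m:
    n,l,st,ce=cv2.connectedComponentsWithStats(m[k].astype(np.uint8))
    for i in range(1,n):
        if st[i,4]>40: print(k,st[i],ce[i].round(1))
E
```

```text
2.825 [0.54926328 0.05060483 0.30133287]
red [176 166  15  14 156] [183.1 172.9]
org [ 217    0   36  105 1215] [235.7  54.1]
org [340   0  35  31 446] [355.5  12.8]
org [221 263  36   9 132] [240.6 267.2]
blue [ 130    0  110  125 2305] [187.6  60. ]
```

View pics/w3.png

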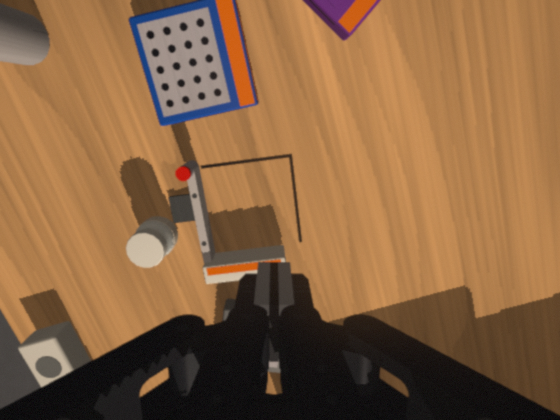

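The wrist view shows the red cap at (183,173), the cassette at (190,60) with its orange edge on the right, the rail from (195,170) to (205,250), and the stop at (240,267). Next I'll measure these from the depth image.

```bash
cat >> h.py <<'E'
def cloud(d,c):
    v,u=np.indices(d.shape); K=np.array(c["camera_matrix"])
    P=np.stack([(u-K[0,2])/K[0,0]*d,(v-K[1,2])/K[1,1]*d,d],-1)
    return P@Rm(c).T+np.array(c["origin"])
def cass(p,d,c,zlo=.030,zhi=.044):
    """cassette pose: centre xy, yaw of its x axis (orange = -x), from its top plane"""
    W=cloud(d,c); m=masks(p); b=big(m["blue"]&(abs(W[...,2]-.025)<.03))
    near=cv2.dilate(b.astype(np.uint8),np.ones((45,45)))>0
    top=near&(W[...,2]>zlo)&(W[...,2]<zhi)&(d>0)
    ys,xs=np.nonzero(b); ctr=W[b][:,:2].mean(0)
    top&=np.hypot(*(np.moveaxis(W[...,:2]-ctr,-1,0)))<.095
    top=big(cv2.morphologyEx(top.astype(np.uint8),cv2.MORPH_OPEN,np.ones((3,3))))
    (cx,cy),sz,a=cv2.minAreaRect((W[top][:,:2]*1000).astype(np.float32))
    o=W[top&m["org"]][:,:2].mean(0)*1000; v=np.array([cx,cy])-o
    yaw=np.degrees(np.arctan2(v[1],v[0])); a=a+90*np.round((yaw-a)/90)
    return np.array([cx,cy]),a,sz,yaw
E
python3 - <<'E'
from h import *
import pickle
for f in("w2","w3"):
    p,d,c=pickle.load(open(f+".pkl","rb")); W=cloud(d,c); m=masks(p)
    print(f,"table z",np.median(W[50:200,330:500,2]), "red",W[m["red"]].mean(0), ray(c,[np.argwhere(m["red"])[:,::-1].mean(0)],.05))
    near=np.hypot(W[...,0]-.642,W[...,1]-.0186)<.16
    # rail top
    r=near&(abs(W[...,2]-.030)<.003)&(W[...,1]>.03)&(W[...,1]<.12)&(W[...,0]>.6)&(W[...,0]<.69)
    R_=rect; q=(W[r][:,:2]*1000).astype(np.float32); print("rail",len(q),cv2.minAreaRect(q),cv2.fitLine(q,2,0,.01,.01).ravel())
    st=near&(abs(W[...,2]-.042)<.004)&(W[...,1]>.10); q=(W[st][:,:2]*1000).astype(np.float32); print("stop",len(q),cv2.minAreaRect(q))
    so=m["org"]&near&(W[...,1]>.1); q=(W[so][:,:2]*1000).astype(np.float32); print("stripe",cv2.fitLine(q,2,0,.01,.01).ravel())
print("cass",cass(p,d,c))
ys,xs=np.nonzero((np.abs(W[...,2]-.036)<.005)); 
p,d,c=cam("top"); W=cloud(d,c); m=masks(p); mm=m["red"]&(np.hypot(W[...,0]-.642,W[...,1]-.0186)<.03); print("top red",W[mm].mean(0)); print(cass(p,d,c))
E
```

```text
w2 table z 0.0009105886633431759 red [0.64447976 0.0232786  0.05108946] [[0.64479907 0.02304687 0.05      ]]
rail 879 ((651.488037109375, 75.25193786621094), (92.25545501708984, 10.928664207458496), 80.11331939697266) [1.7199712e-01 9.8509747e-01 6.5081445e+02 7.3634865e+01]
stop 1798 ((642.4567260742188, 146.00010681152344), (42.600425720214844, 145.46331787109375), 67.81627655029297)
stripe [ 9.9656308e-01 -8.2837097e-02  6.0342572e+02  1.5266122e+02]
w3 table z 0.0009238129945006723 red [0.64283565 0.02165639 0.05638209] [[0.64472291 0.02227563 0.05      ]]
rail 668 ((651.4510498046875, 74.95532989501953), (92.17029571533203, 10.689062118530273), 80.2465591430664) [1.7758495e-01 9.8410547e-01 6.5088153e+02 7.3903572e+01]
stop 1078 ((641.4096069335938, 146.54287719726562), (43.39458465576172, 140.5732421875), 67.98027801513672)
stripe [ 9.8556167e-01 -1.6931692e-01  6.2612689e+02  1.4927802e+02]
cass (array([595.27600098, -81.89779663]), np.float64(-4.916160583496094), (110.44832611083984, 110.5790786743164), np.float64(-8.855625239469502))
top red [0.64116929 0.01856657 0.05069703]Traceback (most recent call last):
  File "<stdin>", line 14, in <module>
  File "h.py", line 32, in cass
    top=big(cv2.morphologyEx(top.astype(np.uint8),cv2.MORPH_OPEN,np.ones((3,3))))
  File "h.py", line 13, in big
    n,l,s,_=cv2.connectedComponentsWithStats(m.astype(np.uint8)); return l==1+np.argmax(s[1:,4])
                                                                              ~~~~~~~~~^^^^^^^^^
    return _wrapfunc(a, 'argmax', axis=axis, out=out, **kwds)
    return bound(*args, **kwds)
ValueError: attempt to get argmax of an empty sequence
```

```bash
cat >> h.py <<'E'
POST=np.array([644.8,22.7]); YD=-9.9
def rot(a): a=np.radians(a); return np.array([[np.cos(a),-np.sin(a)],[np.sin(a),np.cos(a)]])
def d2w(q): return POST+rot(YD)@np.array(q,float)
def w2d(q): return rot(YD).T@(np.array(q,float)-POST)
def psi(s): return np.degrees(2*np.arctan2(s["eef_rot"][1],s["eef_rot"][0]))%360
def go(xy,z,ps):
    "jog fractions from the present pose to xy (mm, world), z (mm), tool-x yaw ps"
    s=robot.get_state(); M=R.from_quat(s["eef_rot"]).as_matrix()
    dl=M.T@(np.array([*xy,z])/1000-s["tool_pos"])/.5
    dp=(ps-psi(s)+180)%360-180
    print(f"t {s['t']:.2f} xyz {dl.round(4)} wz {-dp/45:.3f}  now {(s['tool_pos']*1000).round(1)} psi {psi(s):.1f} f {s['force'].round(1)}")
    return dl
E
python3 - <<'E'
from h import *
C=np.array([595.3,-81.9]); by=rot(-4.9)@[0,1]
go(C-90*by,100,265.1)
E
```

```text
t 2.92 xyz [ 0.404  -0.2044  0.4023] wz -0.271  now [549.3  51.5 301.2] psi 252.9 f [-0.5  1.   0.4]
```

Request:
{"method": "jog_arm", "body": {
  "targets": [
    {"x":0.404,"y":-0.204,"z":0.2,"wx":0,"wy":0,"wz":-0.27,"jaw":0},
    {"x":0.404,"y":-0.204,"z":0.2,"wx":0,"wy":0,"wz":-0.27,"jaw":0},
    {"x":0.404,"y":-0.204,"z":0.2,"wx":0,"wy":0,"wz":-0.27,"jaw":0},
    {"x":0.404,"y":-0.204,"z":0.2,"wx":0,"wy":0,"wz":-0.27,"jaw":0},
    {"x":0.404,"y":-0.204,"z":0.3,"wx":0,"wy":0,"wz":-0.27,"jaw":0},
    {"x":0.404,"y":-0.204,"z":0.4,"wx":0,"wy":0,"wz":-0.27,"jaw":0},
    {"x":0.404,"y":-0.204,"z":0.5,"wx":0,"wy":0,"wz":-0.27,"jaw":0},
    {"x":0.404,"y":-0.204,"z":0.575,"wx":0,"wy":0,"wz":-0.27,"jaw":0},
    {"x":0.404,"y":-0.204,"z":0.575,"wx":0,"wy":0,"wz":-0.27,"jaw":0},
    {"x":0.404,"y":-0.204,"z":0.575,"wx":0,"wy":0,"wz":-0.27,"jaw":0}
  ]
}}

```text
t: 4.18
tool_pos: [0.5883, -0.172, 0.0155]
eef_rot: [-0.676, 0.737, -0.001, 0.0]
force: [0.2, -0.6, 1.1]
opening: -0.0
finger_force: 0.0
```

```bash
python3 - <<'E'
from h import *
p,d,c=cam("top"); cv2.imwrite("pics/t2.png",p)
C=np.array([595.3,-81.9]); by=rot(-4.9)@[0,1]
go(C-66*by,13,265.1)
W=cloud(d,c);m=masks(p);b=big(m["blue"]&(abs(W[...,1]+.08)<.08)); print(b.sum(), np.percentile(W[b],[5,50,95],axis=0))
cv2.imwrite("pics/t2c.png",cv2.resize(p[130:330,180:400],None,fx=2.7,fy=2.7))
E
```

```text
t 4.22 xyz [-0.0493  0.0023  0.0062] wz -0.001  now [ 588.7 -172.3   16.1] psi 265.1 f [0.5 0.2 0. ]
152 [[ 0.55890236 -0.10736158  0.0315943 ]
 [ 0.58814082 -0.04373921  0.03557929]
 [ 0.64609332 -0.03255309  0.03843021]]
```

View pics/t2c.png

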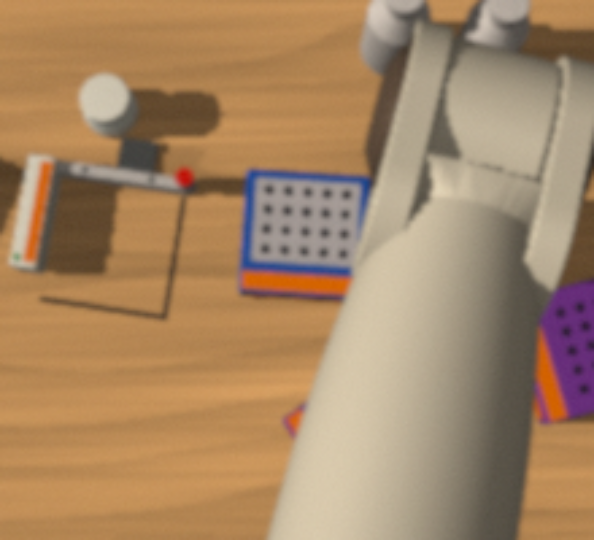

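The top view shows the cassette at about (307,232) in the crop with the pusher behind it at right, under the arm. The post is at (185,177). Now I'll push it straight, stopping short of the post.

Request:
{"method": "jog_arm", "body": {
  "targets": [
    {"x":-0.02,"y":0.002,"z":0.006,"wx":0,"wy":0,"wz":0,"jaw":0},
    {"x":-0.036,"y":0.002,"z":0.006,"wx":0,"wy":0,"wz":0,"jaw":0},
    {"x":-0.044,"y":0.002,"z":0.006,"wx":0,"wy":0,"wz":0,"jaw":0},
    {"x":-0.052,"y":0.002,"z":0.006,"wx":0,"wy":0,"wz":0,"jaw":0},
    {"x":-0.06,"y":0.002,"z":0.006,"wx":0,"wy":0,"wz":0,"jaw":0},
    {"x":-0.068,"y":0.002,"z":0.006,"wx":0,"wy":0,"wz":0,"jaw":0},
    {"x":-0.076,"y":0.002,"z":0.006,"wx":0,"wy":0,"wz":0,"jaw":0},
    {"x":-0.084,"y":0.002,"z":0.006,"wx":0,"wy":0,"wz":0,"jaw":0},
    {"x":-0.092,"y":0.002,"z":0.006,"wx":0,"wy":0,"wz":0,"jaw":0},
    {"x":-0.1,"y":0.002,"z":0.006,"wx":0,"wy":0,"wz":0,"jaw":0},
    {"x":-0.108,"y":0.002,"z":0.006,"wx":0,"wy":0,"wz":0,"jaw":0},
    {"x":-0.116,"y":0.002,"z":0.006,"wx":0,"wy":0,"wz":0,"jaw":0}
  ]
}}

```text
t: 5.72
tool_pos: [0.5915, -0.1151, 0.0112]
eef_rot: [-0.676, 0.737, -0.001, -0.0]
force: [-0.8, -5.0, 2.9]
opening: 0.004
finger_force: 2.7
```

```bash
cat >> h.py <<'E'
TOPOFF=np.array([3.4,4.1])  # wrist-camera minus top-camera position, mm (post)
def track():
    p,d,c=cam("top"); W=cloud(d,c); m=masks(p)
    ok=(d>0)&(abs(W[...,2]-.036)<.012)
    g=cv2.cvtColor(p,cv2.COLOR_BGR2HSV); near=(W[...,0]>.47)&(W[...,0]<.68)&(W[...,1]<.14)&(W[...,1]>-.2)
    # orange strip on top of the cassette, excluding the stop's stripe
    n,l,st,ce=cv2.connectedComponentsWithStats((m["org"]&near).astype(np.uint8))
    for i in range(1,n):
        if st[i,4]<15: continue
        vs,us=np.nonzero(l==i); q=(ray(c,np.c_[us,vs],.036)[:,:2]*1000+TOPOFF).astype(np.float32)
        (a,b),sz,an=cv2.minAreaRect(q); L=cv2.fitLine(q,cv2.DIST_HUBER,0,.01,.01).ravel()
        print("org ctr",np.round((a,b),1),"size",np.round(sz,1),"line yaw %.1f"%np.degrees(np.arctan2(L[1],L[0])),"dock",w2d((a,b)).round(1))
    b=m["blue"]&near
    n,l,st,ce=cv2.connectedComponentsWithStats(b.astype(np.uint8))
    i=1+np.argmax(st[1:,4]); vs,us=np.nonzero(l==i); q=(ray(c,np.c_[us,vs],.036)[:,:2]*1000+TOPOFF).astype(np.float32)
    r=cv2.minAreaRect(q); print("blue",np.round(r[0],1),np.round(r[1],1),round(r[2],1),"ctr dock",w2d(r[0]).round(1))
    return p,d,c
E
python3 - <<'E'
from h import *
p,d,c=track(); s=robot.get_state(); print(s["force"],s["tool_pos"],psi(s), w2d(s["tool_pos"][:2]*1000))
E
```

```text
blue [611.3 -17.8] [46.3 84.3] 83.8 ctr dock [-26.  -45.7]
[-0.82268201 -3.89257096  1.91889097] [ 0.59152473 -0.11467974  0.01119456] 265.0059157580082 [ -28.86238722 -144.49362916]
```

Request:
{"method": "jog_arm", "body": {
  "targets": [
    {"x":-0.004,"y":0,"z":0,"wx":0,"wy":0,"wz":0,"jaw":0},
    {"x":-0.008,"y":0,"z":0,"wx":0,"wy":0,"wz":0,"jaw":0},
    {"x":-0.012,"y":0,"z":0,"wx":0,"wy":0,"wz":0,"jaw":0},
    {"x":-0.015,"y":0,"z":0,"wx":0,"wy":0,"wz":0,"jaw":0},
    {"x":-0.018,"y":0,"z":0,"wx":0,"wy":0,"wz":0,"jaw":0},
    {"x":-0.02,"y":0,"z":0,"wx":0,"wy":0,"wz":0,"jaw":0},
    {"x":-0.022,"y":0,"z":0,"wx":0,"wy":0,"wz":0,"jaw":0},
    {"x":-0.024,"y":0,"z":0,"wx":0,"wy":0,"wz":0,"jaw":0}
  ]
}}

```text
t: 6.78
tool_pos: [0.5924, -0.104, 0.0112]
eef_rot: [-0.675, 0.737, -0.001, -0.001]
force: [-1.1, -11.6, 3.6]
opening: -0.002
finger_force: 6.0
```

```bash
sed -i 's/(S>215)&(V>150)/(S>190)\&(V>130)/' h.py; python3 - <<'E'
from h import *
p,d,c=track(); s=robot.get_state(); print(s["force"],s["tool_pos"],psi(s), w2d(s["tool_pos"][:2]*1000))
E
```

```text
blue [612.5  -4.1] [41.6 84.2] 84.9 ctr dock [-27.2 -32. ]
[-0.7347405  -9.62129486  3.33545787] [ 0.59237801 -0.10393771  0.01118502] 264.9704238137147 [ -29.86868102 -133.76484925]
```

```bash
cat >> h.py <<'E'
def arc(th,px,bx,off=129.0):
    "tcp (world mm) and psi for cassette yaw th in the dock frame"
    return d2w(rot(th)@np.array([bx-px,-off])), th+YD+270
def rows(ths,px,bx,off=129.0,z=12):
    s=robot.get_state(); M=R.from_quat(s["eef_rot"]).as_matrix(); p0=psi(s)
    print("t",s["t"],"f",s["force"].round(1))
    for th in ths:
        q,ps=arc(th,px,bx,off); dl=M.T@(np.array([*q,z])/1000-s["tool_pos"])/.5
        print(th,dl.round(3),"wz %.3f"%(-((ps-p0+180)%360-180)/45))
E
python3 - <<'E'
from h import *
rows([5],31,-30,139); rows([5],31,-30,131)
E
```

```text
t 6.825 f [-0.7 -9.6  3.3]
5 [ 0.017  0.039 -0.002] wz -0.003
t 6.825 f [-0.7 -9.6  3.3]
5 [ 0.001  0.039 -0.002] wz -0.003
```

Request:
{"method": "jog_arm", "body": {
  "targets": [
    {"x":0.016,"y":0,"z":0,"wx":0,"wy":0,"wz":0,"jaw":0},
    {"x":0.018,"y":0.03,"z":0,"wx":0,"wy":0,"wz":0,"jaw":0},
    {"x":0.018,"y":0.054,"z":0,"wx":0,"wy":0,"wz":0,"jaw":0},
    {"x":0.01,"y":0.054,"z":0,"wx":0,"wy":0,"wz":0,"jaw":0},
    {"x":0.006,"y":0.054,"z":0,"wx":0,"wy":0,"wz":0,"jaw":0}
  ]
}}

```text
t: 7.45
tool_pos: [0.5655, -0.103, 0.011]
eef_rot: [-0.676, 0.737, -0.0, 0.0]
force: [-0.1, -0.4, 0.8]
opening: -0.002
finger_force: 0.0
```

```bash
python3 - <<'E'
from h import *
rows([5,3.5,2,.5,-1,-2.5,-4,-5.5,-7,-8.5,-10,-11.5],40,-28,129.5)
E
```

```text
t 7.45 f [-0.1 -0.4  0.8]
5 [-0.005 -0.001 -0.002] wz -0.001
3.5 [-0.009  0.006 -0.002] wz 0.032
2 [-0.012  0.013 -0.002] wz 0.065
0.5 [-0.016  0.019 -0.002] wz 0.099
-1 [-0.021  0.026 -0.002] wz 0.132
-2.5 [-0.025  0.032 -0.002] wz 0.165
-4 [-0.029  0.038 -0.002] wz 0.199
-5.5 [-0.034  0.044 -0.002] wz 0.232
-7 [-0.039  0.05  -0.002] wz 0.265
-8.5 [-0.044  0.056 -0.002] wz 0.299
-10 [-0.049  0.062 -0.002] wz 0.332
-11.5 [-0.054  0.067 -0.002] wz 0.365
```

Request:
{"method": "jog_arm", "body": {
  "targets": [
    {"x":-0.005,"y":0,"z":0,"wx":0,"wy":0,"wz":0,"jaw":0},
    {"x":-0.009,"y":0.006,"z":0,"wx":0,"wy":0,"wz":0.032,"jaw":0},
    {"x":-0.012,"y":0.013,"z":0,"wx":0,"wy":0,"wz":0.065,"jaw":0},
    {"x":-0.016,"y":0.019,"z":0,"wx":0,"wy":0,"wz":0.1,"jaw":0},
    {"x":-0.021,"y":0.026,"z":0,"wx":0,"wy":0,"wz":0.132,"jaw":0},
    {"x":-0.025,"y":0.032,"z":0,"wx":0,"wy":0,"wz":0.165,"jaw":0},
    {"x":-0.029,"y":0.038,"z":0,"wx":0,"wy":0,"wz":0.2,"jaw":0},
    {"x":-0.034,"y":0.044,"z":0,"wx":0,"wy":0,"wz":0.232,"jaw":0},
    {"x":-0.039,"y":0.05,"z":0,"wx":0,"wy":0,"wz":0.265,"jaw":0},
    {"x":-0.044,"y":0.056,"z":0,"wx":0,"wy":0,"wz":0.3,"jaw":0},
    {"x":-0.049,"y":0.062,"z":0,"wx":0,"wy":0,"wz":0.332,"jaw":0},
    {"x":-0.054,"y":0.067,"z":0,"wx":0,"wy":0,"wz":0.365,"jaw":0}
  ]
}}

```text
t: 8.95
tool_pos: [0.5339, -0.0734, 0.0108]
eef_rot: [-0.563, 0.827, 0.0, -0.0]
force: [0.6, -1.8, 0.0]
opening: 0.001
finger_force: 0.8
```

```bash
python3 - <<'E'
from h import *
p,d,c=track(); cv2.imwrite("pics/t3.png",cv2.resize(p[130:330,140:360],None,fx=2.7,fy=2.7))
rows([-13,-14.5,-16,-17.5,-19,-20.5,-22,-23.5,-25,-26.5,-28,-29.5],40,-28,129.5)
E
```

```text
org ctr [566.3  29.4] size [25.4 10.2] line yaw 62.0 dock [-78.5  -6.9]
blue [608.9  24.4] [13.4 57.8] 81.2 ctr dock [-35.7  -4.5]
t 9.0 f [-0.5 -1.4  0.7]
-13 [-0.004  0.006 -0.002] wz 0.030
-14.5 [-0.008  0.012 -0.002] wz 0.063
-16 [-0.012  0.019 -0.002] wz 0.097
-17.5 [-0.016  0.025 -0.002] wz 0.130
-19 [-0.02   0.032 -0.002] wz 0.163
-20.5 [-0.025  0.038 -0.002] wz 0.197
-22 [-0.029  0.044 -0.002] wz 0.230
-23.5 [-0.034  0.05  -0.002] wz 0.263
-25 [-0.039  0.056 -0.002] wz 0.297
-26.5 [-0.044  0.061 -0.002] wz 0.330
-28 [-0.05   0.067 -0.002] wz 0.363
-29.5 [-0.055  0.072 -0.002] wz 0.397
```

View pics/t3.png

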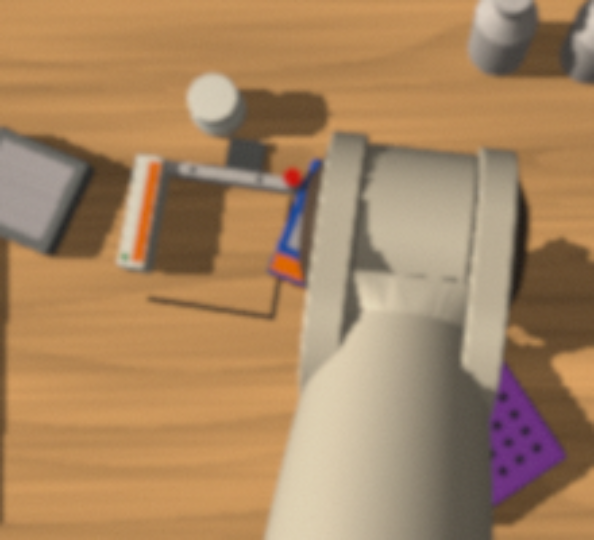

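```bash
cat >> h.py <<'E'
def gap(p,d,c):
    "distance of the cassette's leading edge from the post's surface (same camera)"
    m=masks(p); mm=m["red"].copy(); mm[:150]=0; mm[240:]=0; mm[:,:225]=0; mm[:,280:]=0
    rp=ray(c,[np.argwhere(mm)[:,::-1].mean(0)],.05)[0,:2]*1000
    E=[]
    e=(m["blue"]|m["org"]); 
    for v in range(185,245):
        u=np.nonzero(e[v,225:330])[0]
        if len(u): E.append((u[0]+225-.5,v))
    q=ray(c,E,.036)[:,:2]*1000; q=q[(q[:,1]<70)&(q[:,0]>490)].astype(np.float32)
    L=cv2.fitLine(q,cv2.DIST_HUBER,0,.01,.01).ravel(); dirn=L[:2]*np.sign(L[0]); n=np.array([-dirn[1],dirn[0]])
    res=abs((q-L[2:])@n); L=cv2.fitLine(q[res<4],cv2.DIST_HUBER,0,.01,.01).ravel(); dirn=L[:2]*np.sign(L[0]); n=np.array([-dirn[1],dirn[0]])
    print("rp",rp,"edge yaw dock %.1f"%(np.degrees(np.arctan2(dirn[1],dirn[0]))-YD),"gap %.1f"%((rp-L[2:])@n-8),"n",len(q),(res<4).sum(), "s-extent",((q-rp)@dirn).min().round(1),((q-rp)@dirn).max().round(1))
E
python3 - <<'E'
from h import *
p,d,c=cam("top"); gap(p,d,c)
E
```

```text
rp [641.30219033  18.61530517] edge yaw dock -9.1 gap -0.9 n 37 26 s-extent -80.0 21.3
```

The crop shows the leading edge from (318,160) to (272,270), close to the post cap at (293,178). The measured gap is about 0, so the cassette bears on the post, at roughly −11°. Continuing the swing.

Request:
{"method": "jog_arm", "body": {
  "targets": [
    {"x":-0.005,"y":0.006,"z":0,"wx":0,"wy":0,"wz":0.03,"jaw":0},
    {"x":-0.009,"y":0.012,"z":0,"wx":0,"wy":0,"wz":0.063,"jaw":0},
    {"x":-0.013,"y":0.018,"z":0,"wx":0,"wy":0,"wz":0.097,"jaw":0},
    {"x":-0.017,"y":0.024,"z":0,"wx":0,"wy":0,"wz":0.13,"jaw":0},
    {"x":-0.021,"y":0.031,"z":0,"wx":0,"wy":0,"wz":0.163,"jaw":0},
    {"x":-0.026,"y":0.037,"z":0,"wx":0,"wy":0,"wz":0.197,"jaw":0},
    {"x":-0.03,"y":0.043,"z":0,"wx":0,"wy":0,"wz":0.23,"jaw":0},
    {"x":-0.035,"y":0.049,"z":0,"wx":0,"wy":0,"wz":0.263,"jaw":0},
    {"x":-0.04,"y":0.055,"z":0,"wx":0,"wy":0,"wz":0.297,"jaw":0},
    {"x":-0.045,"y":0.06,"z":0,"wx":0,"wy":0,"wz":0.33,"jaw":0},
    {"x":-0.051,"y":0.066,"z":0,"wx":0,"wy":0,"wz":0.363,"jaw":0},
    {"x":-0.056,"y":0.071,"z":0,"wx":0,"wy":0,"wz":0.397,"jaw":0}
  ]
}}

```text
t: 10.55
tool_pos: [0.5111, -0.0343, 0.0108]
eef_rot: [-0.428, 0.904, 0.0, -0.0]
force: [0.0, -2.2, -0.0]
opening: -0.002
finger_force: 0.8
```

```bash
python3 - <<'E'
from h import *
p,d,c=track(); gap(p,d,c); cv2.imwrite("pics/t4.png",p)
rows([-31,-32.5,-34,-35.5,-37,-38.5,-40,-41.5,-43,-44.5,-46,-47.5],40,-28,129)
E
```

```text
blue [650.9 -15. ] [52.3 22.9] 85.8 ctr dock [ 12.4 -36.1]
rp [641.8425982   18.19927063] edge yaw dock 85.0 gap -0.5 n 11 6 s-extent -56.6 9.3
t 10.6 f [-1.3 -0.9  1. ]
-31 [-0.003  0.008 -0.003] wz 0.033
-32.5 [-0.007  0.014 -0.003] wz 0.066
-34 [-0.011  0.021 -0.003] wz 0.100
-35.5 [-0.015  0.027 -0.003] wz 0.133
-37 [-0.019  0.034 -0.003] wz 0.166
-38.5 [-0.024  0.04  -0.003] wz 0.200
-40 [-0.029  0.046 -0.003] wz 0.233
-41.5 [-0.033  0.052 -0.003] wz 0.266
-43 [-0.038  0.058 -0.003] wz 0.300
-44.5 [-0.043  0.063 -0.003] wz 0.333
-46 [-0.049  0.069 -0.003] wz 0.366
-47.5 [-0.054  0.074 -0.003] wz 0.400
```

```bash
cat >> h.py <<'E'
SIDEOFF=np.zeros(2)
def sidepose():
    p,d,c=cam("side"); W=cloud(d,c)
    top=(d>0)&(W[...,2]>.031)&(W[...,2]<.042)&(W[...,0]>.46)&(W[...,0]<.72)&(W[...,1]>-.14)&(W[...,1]<.18)
    m=masks(p); rd=m["red"]&(np.hypot(W[...,0]-.643,W[...,1]-.02)<.03); post=W[rd][:,:2].mean(0)*1000
    k=cv2.dilate((m["blue"]|m["org"]).astype(np.uint8),np.ones((41,41)))>0
    top=big(top&k); q=W[top][:,:2]*1000
    (cx,cy),sz,a=cv2.minAreaRect(q.astype(np.float32)); o=W[top&m["org"]][:,:2]*1000
    off=POST-post
    print("side: post",post.round(1),"n",top.sum(),"ctr dock",w2d(np.array([cx,cy])+off).round(1),"size",np.round(sz,1),"ang dock %.1f"%(a-YD),"org dock",w2d(o.mean(0)+off).round(1) if len(o) else None)
    return p,d,c,top
E
python3 - <<'E'
from h import *
p,d,c,top=sidepose(); cv2.imwrite("pics/s4.png",p[120:330,100:400])
E
```

```text
h.py:92: RuntimeWarning: Mean of empty slice.
  m=masks(p); rd=m["red"]&(np.hypot(W[...,0]-.643,W[...,1]-.02)<.03); post=W[rd][:,:2].mean(0)*1000
  ret = um.true_divide(
Traceback (most recent call last):
  File "h.py", line 94, in sidepose
    top=big(top&k); q=W[top][:,:2]*1000
  File "h.py", line 13, in big
    n,l,s,_=cv2.connectedComponentsWithStats(m.astype(np.uint8)); return l==1+np.argmax(s[1:,4])
                                                                              ~~~~~~~~~^^^^^^^^^
ValueError: attempt to get argmax of an empty sequence
```

```bash
python3 - <<'E'
from h import *
p,d,c=cam("side"); W=cloud(d,c); m=masks(p)
for k in m:
    n,l,st,ce=cv2.connectedComponentsWithStats(m[k].astype(np.uint8))
    for i in range(1,n):
        if st[i,4]>25: print(k,st[i],ce[i].round(),ray(c,ce[i],.036).round(3)[0,:2],np.median(W[l==i],0).round(3),(d[l==i]>0).mean().round(2))
cv2.imwrite("pics/s4.png",cv2.resize(p[120:330,100:400],None,fx=2.5,fy=2.5))
E
```

```text
blue [281 387  15   9  85] [287. 391.] [ 0.586 -0.465] [ 0.587 -0.454  0.011] 1.0
```

View pics/s4.png

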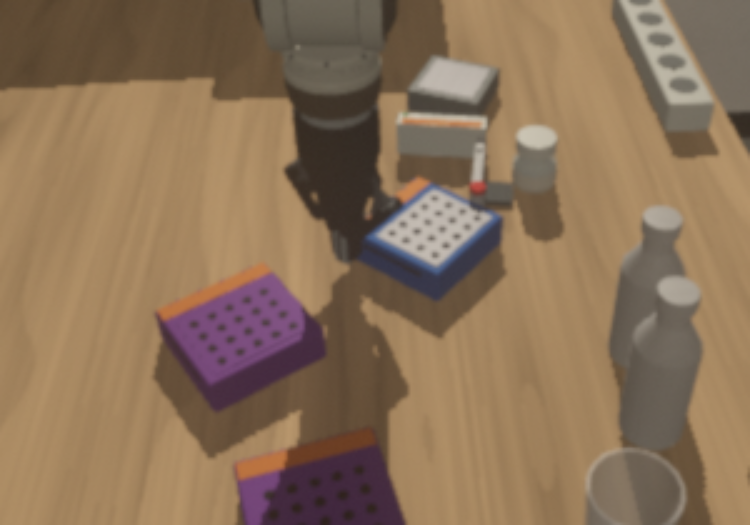

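The side crop shows the cassette at (435,235), swung about 40° and bearing near the post's red cap at (478,188). The pusher is at its left side at (345,240), and nothing else has been disturbed. I'll loosen the colour masks for the side camera.

```bash
python3 - <<'E'
s=open("h.py").read()
i=s.index("SIDEOFF"); s=s[:i]+'''def smasks(p):
    h=cv2.cvtColor(p,cv2.COLOR_BGR2HSV); H,S,V=[h[...,i].astype(int) for i in range(3)]
    return dict(red=((H<5)|(H>172))&(S>120)&(V>80), org=(H>=4)&(H<=13)&(S>150)&(V>110), blue=(H>100)&(H<126)&(S>90)&(V>40))
def sidepose():
    p,d,c=cam("side"); W=cloud(d,c); m=smasks(p)
    rd=m["red"]&(np.hypot(W[...,0]-.643,W[...,1]-.02)<.04); ctr=ray(c,[np.argwhere(rd)[:,::-1].mean(0)],.047)[0,:2]*1000 if rd.any() else np.nan
    k=cv2.dilate(m["blue"].astype(np.uint8),np.ones((31,31)))>0
    top=k&(d>0)&(W[...,2]>.030)&(W[...,2]<.043)&(W[...,0]>.46)&(W[...,0]<.72)&(W[...,1]>-.16)&(W[...,1]<.18)
    top=big(top); q=W[top][:,:2]*1000
    (cx,cy),sz,a=cv2.minAreaRect(q.astype(np.float32)); o=W[top&m["org"]][:,:2]*1000
    print("side: red",rd.sum(),np.round(ctr,1),"n",top.sum(),"ctr dock",w2d((cx,cy)).round(1),"size",np.round(sz,1),"ang dock %.1f"%(a-YD),"org dock",w2d(o.mean(0)).round(1) if len(o) else None)
    return p,d,c,top
'''
open("h.py","w").write(s)
E
python3 - <<'E'
from h import *
p,d,c,top=sidepose()
rows([-30],40,-28,129)
E
```

```text
side: red 22 [644.3  21.7] n 1251 ctr dock [-43.5 -43.3] size [123.4 111. ] ang dock 59.0 org dock [-68.3   3.1]
t 10.75 f [-0.7 -0.1  0.3]
-30 [-0.001  0.004 -0.003] wz 0.015
```

```bash
python3 - <<'E'
from h import *
rows([-31,-32.5,-34,-35.5,-37,-38.5,-40,-41.5,-43],22,-28,129)
E
```

```text
t 10.75 f [-0.7 -0.1  0.3]
-31 [-0.002 -0.028 -0.003] wz 0.037
-32.5 [-0.005 -0.021 -0.003] wz 0.070
-34 [-0.008 -0.014 -0.003] wz 0.104
-35.5 [-0.011 -0.008 -0.003] wz 0.137
-37 [-0.015 -0.001 -0.003] wz 0.170
-38.5 [-0.018  0.005 -0.003] wz 0.204
-40 [-0.022  0.011 -0.003] wz 0.237
-41.5 [-0.026  0.017 -0.003] wz 0.270
-43 [-0.03   0.023 -0.003] wz 0.304
```

Request:
{"method": "jog_arm", "body": {
  "targets": [
    {"x":0.01,"y":0,"z":0,"wx":0,"wy":0,"wz":0,"jaw":0},
    {"x":0.01,"y":-0.028,"z":0,"wx":0,"wy":0,"wz":0.037,"jaw":0},
    {"x":0.004,"y":-0.028,"z":0,"wx":0,"wy":0,"wz":0.037,"jaw":0},
    {"x":-0.002,"y":-0.028,"z":0,"wx":0,"wy":0,"wz":0.037,"jaw":0},
    {"x":-0.005,"y":-0.021,"z":0,"wx":0,"wy":0,"wz":0.07,"jaw":0},
    {"x":-0.008,"y":-0.014,"z":0,"wx":0,"wy":0,"wz":0.104,"jaw":0},
    {"x":-0.011,"y":-0.008,"z":0,"wx":0,"wy":0,"wz":0.137,"jaw":0},
    {"x":-0.015,"y":-0.001,"z":0,"wx":0,"wy":0,"wz":0.17,"jaw":0},
    {"x":-0.018,"y":0.005,"z":0,"wx":0,"wy":0,"wz":0.204,"jaw":0},
    {"x":-0.022,"y":0.011,"z":0,"wx":0,"wy":0,"wz":0.237,"jaw":0},
    {"x":-0.026,"y":0.017,"z":0,"wx":0,"wy":0,"wz":0.27,"jaw":0},
    {"x":-0.03,"y":0.023,"z":0,"wx":0,"wy":0,"wz":0.304,"jaw":0}
  ]
}}

```text
t: 12.25
tool_pos: [0.5118, -0.0153, 0.0107]
eef_rot: [-0.317, 0.948, 0.0, 0.0]
force: [-1.4, -2.3, -1.0]
opening: -0.004
finger_force: 1.2
```

```bash
python3 - <<'E'
from h import *
p,d,c,top=sidepose(); cv2.imwrite("pics/s5.png",p)
rows([-44.5,-46,-47.5,-49,-50.5,-52,-53.5,-55,-56.5,-58,-59.5,-61],22,-28,129)
E
```

```text
side: red 22 [644.2  21.7] n 1125 ctr dock [-51.4 -42.2] size [132.7 118.1] ang dock 57.8 org dock [-80.9   0.4]
t 12.3 f [-1.5 -0.4 -0.8]
-44.5 [-0.002  0.006 -0.003] wz 0.029
-46 [-0.005  0.013 -0.003] wz 0.062
-47.5 [-0.008  0.019 -0.003] wz 0.096
-49 [-0.011  0.026 -0.003] wz 0.129
-50.5 [-0.015  0.032 -0.003] wz 0.162
-52 [-0.018  0.039 -0.003] wz 0.196
-53.5 [-0.022  0.045 -0.003] wz 0.229
-55 [-0.026  0.051 -0.003] wz 0.262
-56.5 [-0.03   0.057 -0.003] wz 0.296
-58 [-0.034  0.063 -0.003] wz 0.329
-59.5 [-0.039  0.069 -0.003] wz 0.362
-61 [-0.043  0.074 -0.003] wz 0.396
```

```bash
cat >> h.py <<'E'
def plate(n="side",pic=None):
    if pic is None: p,d,c=cam(n)
    else: p,d,c=pic
    W=cloud(d,c); h=cv2.cvtColor(p,cv2.COLOR_BGR2HSV)
    r=(W[...,0]>.46)&(W[...,0]<.72)&(W[...,1]>-.16)&(W[...,1]<.125)&(W[...,2]>.02)&(W[...,2]<.045)
    k=cv2.dilate(smasks(p)["blue"].astype(np.uint8),np.ones((25,25)))>0
    m=r&k&(h[...,1]<75)&(h[...,2]>110)
    m=big(cv2.morphologyEx(m.astype(np.uint8),cv2.MORPH_CLOSE,np.ones((5,5))))
    vs,us=np.nonzero(m); q=(ray(c,np.c_[us,vs],.036)[:,:2]*1000)
    (cx,cy),sz,a=cv2.minAreaRect(q.astype(np.float32)); print(n,"plate ctr dock",w2d((cx,cy)).round(1),"size",np.round(sz,1),"ang dock %.1f"%((a-YD)%90-90),m.sum())
    return p,d,c
E
python3 - <<'E'
from h import *
import pickle
plate("wrist",pickle.load(open("w3.pkl","rb")))
plate()
s=robot.get_state(); print(w2d(s["tool_pos"][:2]*1000),s["force"])
E
```

```text
wrist plate ctr dock [ -20.5 -110.7] size [93.  75.1] ang dock -85.1 3536
side plate ctr dock [-45.9 -41.4] size [103.4  95.7] ang dock -45.0 863
[-124.60123189  -60.03562729] [-2.92381575  0.35863768  0.37914401]
```

The estimate is a yaw of about −43°, px of about 15 mm and bx of about −35 mm, all consistent with contact at the post. Continuing.

Request:
{"method": "jog_arm", "body": {
  "targets": [
    {"x":-0.002,"y":0.006,"z":0,"wx":0,"wy":0,"wz":0.03,"jaw":0},
    {"x":-0.005,"y":0.013,"z":0,"wx":0,"wy":0,"wz":0.062,"jaw":0},
    {"x":-0.008,"y":0.019,"z":0,"wx":0,"wy":0,"wz":0.096,"jaw":0},
    {"x":-0.011,"y":0.026,"z":0,"wx":0,"wy":0,"wz":0.129,"jaw":0},
    {"x":-0.015,"y":0.032,"z":0,"wx":0,"wy":0,"wz":0.162,"jaw":0},
    {"x":-0.018,"y":0.039,"z":0,"wx":0,"wy":0,"wz":0.196,"jaw":0},
    {"x":-0.022,"y":0.045,"z":0,"wx":0,"wy":0,"wz":0.229,"jaw":0},
    {"x":-0.026,"y":0.051,"z":0,"wx":0,"wy":0,"wz":0.262,"jaw":0},
    {"x":-0.03,"y":0.057,"z":0,"wx":0,"wy":0,"wz":0.296,"jaw":0},
    {"x":-0.034,"y":0.063,"z":0,"wx":0,"wy":0,"wz":0.329,"jaw":0},
    {"x":-0.039,"y":0.069,"z":0,"wx":0,"wy":0,"wz":0.362,"jaw":0},
    {"x":-0.043,"y":0.074,"z":0,"wx":0,"wy":0,"wz":0.396,"jaw":0}
  ]
}}

```text
t: 13.85
tool_pos: [0.5067, 0.0272, 0.0107]
eef_rot: [-0.166, 0.986, 0.0, -0.0]
force: [-1.0, -1.2, -0.2]
opening: 0.0
finger_force: 0.9
```

```bash
cat >> h.py <<'E'
def body(pl,th,tcp=None):
    C=np.array(pl)-rot(th)@[10,0]; print("centre dock",C.round(1),"px,63=",(rot(-th)@-C).round(1),end=" ")
    if tcp is not None: print("tcp dock",np.round(tcp,1),"tcp body",(rot(-th)@(tcp-C)).round(1))
E
python3 - <<'E'
from h import *
p,d,c=plate(); cv2.imwrite("pics/s6.png",p); sidepose()
s=robot.get_state(); print(w2d(s["tool_pos"][:2]*1000),s["force"],psi(s))
rows([-62.5,-64,-65.5,-67,-68.5,-70,-71.5,-73,-74.5,-76,-77.5,-79],22,-28,129)
E
```

```text
side plate ctr dock [-52.3 -33. ] size [103.6 102.4] ang dock -64.1 831
side: red 21 [644.4  22.2] n 1295 ctr dock [-62.2 -25.5] size [146.6 112.4] ang dock 28.9 org dock [-76.   19.9]
[-136.79000433  -19.10737087] [-1.05364416  0.35502317 -0.87305594] 199.21039138404592
t 13.95 f [-1.1  0.4 -0.9]
-62.5 [-0.003  0.008 -0.002] wz 0.036
-64 [-0.005  0.014 -0.002] wz 0.069
-65.5 [-0.008  0.021 -0.002] wz 0.102
-67 [-0.012  0.027 -0.002] wz 0.136
-68.5 [-0.015  0.034 -0.002] wz 0.169
-70 [-0.019  0.04  -0.002] wz 0.202
-71.5 [-0.022  0.046 -0.002] wz 0.236
-73 [-0.026  0.052 -0.002] wz 0.269
-74.5 [-0.03   0.058 -0.002] wz 0.302
-76 [-0.035  0.064 -0.002] wz 0.336
-77.5 [-0.039  0.07  -0.002] wz 0.369
-79 [-0.043  0.076 -0.002] wz 0.402
```

```bash
python3 - <<'E'
from h import *
rows([-61.5,-63,-65,-67,-69,-71,-73,-75,-77],22,-18,129)
E
```

```text
t 13.95 f [-1.1  0.4 -0.9]
-61.5 [-0.    -0.017 -0.002] wz 0.014
-63 [-0.003 -0.01  -0.002] wz 0.047
-65 [-0.006 -0.001 -0.002] wz 0.091
-67 [-0.01   0.007 -0.002] wz 0.136
-69 [-0.013  0.016 -0.002] wz 0.180
-71 [-0.018  0.024 -0.002] wz 0.225
-73 [-0.022  0.033 -0.002] wz 0.269
-75 [-0.027  0.041 -0.002] wz 0.314
-77 [-0.032  0.049 -0.002] wz 0.358
```

Request:
{"method": "jog_arm", "body": {
  "targets": [
    {"x":0.01,"y":0,"z":0,"wx":0,"wy":0,"wz":0,"jaw":0},
    {"x":0.01,"y":-0.017,"z":0,"wx":0,"wy":0,"wz":0.014,"jaw":0},
    {"x":0.004,"y":-0.017,"z":0,"wx":0,"wy":0,"wz":0.014,"jaw":0},
    {"x":0,"y":-0.017,"z":0,"wx":0,"wy":0,"wz":0.014,"jaw":0},
    {"x":-0.003,"y":-0.01,"z":0,"wx":0,"wy":0,"wz":0.047,"jaw":0},
    {"x":-0.006,"y":-0.001,"z":0,"wx":0,"wy":0,"wz":0.091,"jaw":0},
    {"x":-0.01,"y":0.007,"z":0,"wx":0,"wy":0,"wz":0.136,"jaw":0},
    {"x":-0.013,"y":0.016,"z":0,"wx":0,"wy":0,"wz":0.18,"jaw":0},
    {"x":-0.018,"y":0.024,"z":0,"wx":0,"wy":0,"wz":0.225,"jaw":0},
    {"x":-0.022,"y":0.033,"z":0,"wx":0,"wy":0,"wz":0.269,"jaw":0},
    {"x":-0.027,"y":0.041,"z":0,"wx":0,"wy":0,"wz":0.314,"jaw":0},
    {"x":-0.032,"y":0.049,"z":0,"wx":0,"wy":0,"wz":0.358,"jaw":0}
  ]
}}

```text
t: 15.45
tool_pos: [0.5135, 0.0556, 0.0106]
eef_rot: [-0.026, 1.0, -0.0, -0.0]
force: [-1.9, -3.1, 1.3]
opening: -0.002
finger_force: 1.1
```

```bash
python3 - <<'E'
from h import *
s=robot.get_state(); print(s["force"],psi(s))
p,d,c=plate(); cv2.imwrite("pics/s7.png",p)
body([-52.3,-33],-61); 
rows([-78,-79,-80,-81,-82,-83,-84,-85,-86,-87],22,-18,129)
E
```

```text
[-1.87935053 -3.1455726   1.33140633] 183.02116534585056
side plate ctr dock [-49.7  10.1] size [134.2 127.6] ang dock -76.0 803
centre dock [-57.1 -24.3] px,63= [ 6.5 61.7] t 15.5 f [-1.8 -0.2 -0.5]
-78 [-0.002  0.004 -0.003] wz 0.019
-79 [-0.003  0.008 -0.003] wz 0.041
-80 [-0.005  0.013 -0.003] wz 0.063
-81 [-0.007  0.017 -0.003] wz 0.086
-82 [-0.008  0.021 -0.003] wz 0.108
-83 [-0.01   0.026 -0.003] wz 0.130
-84 [-0.012  0.03  -0.003] wz 0.152
-85 [-0.014  0.034 -0.003] wz 0.174
-86 [-0.016  0.039 -0.003] wz 0.197
-87 [-0.018  0.043 -0.003] wz 0.219
```

Request:
{"method": "jog_arm", "body": {
  "targets": [
    {"x":-0.002,"y":0.004,"z":0,"wx":0,"wy":0,"wz":0.019,"jaw":0},
    {"x":-0.003,"y":0.008,"z":0,"wx":0,"wy":0,"wz":0.041,"jaw":0},
    {"x":-0.005,"y":0.013,"z":0,"wx":0,"wy":0,"wz":0.063,"jaw":0},
    {"x":-0.007,"y":0.017,"z":0,"wx":0,"wy":0,"wz":0.086,"jaw":0},
    {"x":-0.008,"y":0.021,"z":0,"wx":0,"wy":0,"wz":0.108,"jaw":0},
    {"x":-0.01,"y":0.026,"z":0,"wx":0,"wy":0,"wz":0.13,"jaw":0},
    {"x":-0.012,"y":0.03,"z":0,"wx":0,"wy":0,"wz":0.152,"jaw":0},
    {"x":-0.014,"y":0.034,"z":0,"wx":0,"wy":0,"wz":0.174,"jaw":0},
    {"x":-0.016,"y":0.039,"z":0,"wx":0,"wy":0,"wz":0.197,"jaw":0}
  ]
}}

```text
t: 16.62
tool_pos: [0.5208, 0.0753, 0.0107]
eef_rot: [0.051, 0.999, 0.0, 0.0]
force: [-2.7, 0.1, -1.8]
opening: -0.001
finger_force: 1.2
```

```bash
sed -i 's/(W\[...,2\]>.02)&(W\[...,2\]<.045)/(W[...,2]>.02)\&(W[...,2]<.045)\&(rel[...,0]<-14)/; s/^    W=cloud(d,c); h=cv2/    W=cloud(d,c); rel=(W[...,:2]*1000-POST)@rot(YD); h=cv2/' h.py; python3 - <<'E'
from h import *
s=robot.get_state(); print(s["force"],psi(s), w2d(s["tool_pos"][:2]*1000))
p,d,c=plate(); cv2.imwrite("pics/s8.png",p)
rows([-87,-88,-89,-90],22,-18,129)
p,d,c=track()
E
```

```text
[-2.65900646  0.09804776 -1.82940971] 174.199590467517 [-131.15987155   30.54946976]
side plate ctr dock [-60.1  -5.5] size [82.4 97.7] ang dock -84.5 543
t 16.675 f [-2.8  0.5 -2.2]
-87 [-0.001  0.005 -0.002] wz 0.023
-88 [-0.002  0.009 -0.002] wz 0.046
-89 [-0.004  0.014 -0.002] wz 0.068
-90 [-0.005  0.018 -0.002] wz 0.090
blue [583.1  28. ] [ 87.8 109. ] 83.4 ctr dock [-61.7  -5.4]
```

```bash
python3 - <<'E'
from h import *
go(d2w([-129,30.5]),12,170.1); go(d2w([-128,30.5]),12,170.1)
E
```

```text
t 16.73 xyz [-0.0042 -0.0008 -0.0023] wz 0.092  now [520.9  75.5  10.8] psi 174.2 f [-2.4  1.3 -1.5]
t 16.73 xyz [-0.0062 -0.0009 -0.0023] wz 0.092  now [520.9  75.5  10.8] psi 174.2 f [-2.4  1.3 -1.5]
```

Request:
{"method": "jog_arm", "body": {
  "targets": [
    {"x":-0.001,"y":0,"z":0,"wx":0,"wy":0,"wz":0.03,"jaw":0},
    {"x":-0.002,"y":0,"z":0,"wx":0,"wy":0,"wz":0.06,"jaw":0},
    {"x":-0.003,"y":0,"z":0,"wx":0,"wy":0,"wz":0.092,"jaw":0},
    {"x":-0.004,"y":0,"z":0,"wx":0,"wy":0,"wz":0.092,"jaw":0},
    {"x":-0.005,"y":0,"z":0,"wx":0,"wy":0,"wz":0.092,"jaw":0}
  ]
}}

```text
t: 17.35
tool_pos: [0.521, 0.076, 0.0108]
eef_rot: [0.086, 0.996, 0.001, -0.002]
force: [-17.3, 7.6, 8.2]
opening: 0.001
finger_force: 9.0
```

```bash
python3 - <<'E'
from h import *
s=robot.get_state(); print(s["force"],psi(s), w2d(s["tool_pos"][:2]*1000)); track()
E
```

```text
[-17.29826885   7.59610159   8.16160254] 170.15543266930652 [-131.13427564   31.19201632]
blue [583.2  29.2] [ 90.2 109. ] 83.4 ctr dock [-61.8  -4.2]
```

That reads 19 N at the wrist, so the cassette is flush against the rail and I'm backing off at once. Next I'll go round to its −y side.

Request:
{"method": "jog_arm", "body": {
  "targets": [
    {"x":0.006,"y":0,"z":0,"wx":0,"wy":0,"wz":0,"jaw":0},
    {"x":0.05,"y":0,"z":0,"wx":0,"wy":0,"wz":0,"jaw":0},
    {"x":0.07,"y":-0.1,"z":0,"wx":0,"wy":0,"wz":-0.2,"jaw":0},
    {"x":0.07,"y":-0.2,"z":0,"wx":0,"wy":0,"wz":-0.5,"jaw":0},
    {"x":0.05,"y":-0.24,"z":0,"wx":0,"wy":0,"wz":-0.8,"jaw":0},
    {"x":0.05,"y":-0.24,"z":0,"wx":0,"wy":0,"wz":-1,"jaw":0},
    {"x":0.05,"y":-0.24,"z":0,"wx":0,"wy":0,"wz":-1,"jaw":0}
  ]
}}

```text
t: 18.27
tool_pos: [0.4789, -0.04, 0.0115]
eef_rot: [-0.303, 0.953, -0.001, 0.001]
force: [0.0, 0.5, -1.2]
opening: 0.003
finger_force: 0.0
```

```bash
python3 - <<'E'
from h import *
p,d,c=plate(); plate("top"); sidepose(); p,d,c=track()
go(d2w([-56,-85]),12,260.1)
E
```

```text
side plate ctr dock [-65.1  -5.7] size [ 87.4 104. ] ang dock -86.9 717
top plate ctr dock [-63.4  -9.4] size [75.2 92.4] ang dock -87.1 614
side: red 22 [644.   22.1] n 1210 ctr dock [-56.3  23. ] size [157.9 125.8] ang dock 93.3 org dock [-56.6  45.6]
blue [583.8  27.7] [ 87.1 107.5] 82.9 ctr dock [-60.9  -5.6]
t 18.48 xyz [-0.1442 -0.1306 -0.0013] wz -1.003  now [478.5 -39.2  11.2] psi 215.0 f [0.3 0.3 1. ]
```

```bash
cat >> h.py <<'E'
def topfit():
    "cassette yaw (dots) and rail yaw in the top view"
    p,d,c=cam("top"); W=cloud(d,c); h=cv2.cvtColor(p,cv2.COLOR_BGR2HSV); rel=(W[...,:2]*1000+TOPOFF-POST)@rot(YD)
    ok=(rel[...,0]<-4)&(rel[...,0]>-125)&(rel[...,1]>-75)&(rel[...,1]<110)
    m=masks(p); b=big(cv2.dilate((m["blue"]&ok).astype(np.uint8),np.ones((2,2))))
    hull=np.zeros(b.shape,np.uint8); pts=np.argwhere(b)[:,::-1].astype(np.int32); cv2.fillConvexPoly(hull,cv2.convexHull(pts),1); hull=cv2.erode(hull,np.ones((5,5)))>0
    g=cv2.resize(cv2.cvtColor(p,cv2.COLOR_BGR2GRAY),None,fx=4,fy=4,interpolation=cv2.INTER_CUBIC); H4=cv2.resize(hull.astype(np.uint8),None,fx=4,fy=4,interpolation=cv2.INTER_NEAREST)
    bl=cv2.adaptiveThreshold(g,255,cv2.ADAPTIVE_THRESH_MEAN_C,cv2.THRESH_BINARY_INV,41,12)*H4
    n,l,st,ce=cv2.connectedComponentsWithStats(bl)
    q=[(ce[i]+.5)/4-.5 for i in range(1,n) if 40<st[i,4]<350 and max(st[i,2:4])<26]
    q=np.array(q); X=ray(c,q,.036)[:,:2]*1000+TOPOFF
    # neighbours' directions -> yaw mod 90
    D=X[:,None]-X[None]; L=np.hypot(D[...,0],D[...,1]); s=(L>8)&(L<100); 
    NN=(L>10)&(L<21); a=np.arctan2(D[...,1],D[...,0])[NN]; y0=np.angle(np.exp(4j*a).mean())/4
    print("dots",len(X),"yaw dock (mod 90) %.2f"%((np.degrees(y0)-YD+45)%90-45),"mean dock",w2d(X.mean(0)).round(1))
    r=(abs(rel[...,0]+3)<12)&(rel[...,1]>15)&(rel[...,1]<108)&(h[...,1]<60)&(h[...,2]>120)
    vs,us=np.nonzero(big(r)); Y=(ray(c,np.c_[us,vs],.03)[:,:2]*1000+TOPOFF).astype(np.float32)
    Lf=cv2.fitLine(Y,cv2.DIST_HUBER,0,.01,.01).ravel(); print("rail yaw dock %.2f"%((np.degrees(np.arctan2(Lf[1],Lf[0]))-YD+45)%90-45),"at",w2d(Lf[2:]).round(1),len(Y))
    return p,d,c
E
python3 - <<'E'
from h import *
p,d,c=topfit(); cv2.imwrite("pics/t9.png",p)
E
```

```text
dots 9 yaw dock (mod 90) 3.18 mean dock [-39.   -0.9]
rail yaw dock 0.16 at [-2.5 58.6] 174
```

```bash
cat >> h.py <<'E'
def dots(p,c,box):
    "yaw mod 90 in dock of dark dots on the steel plate inside pixel box (u0,v0,u1,v1)"
    u0,v0,u1,v1=box; g=cv2.cvtColor(p,cv2.COLOR_BGR2GRAY)[v0:v1,u0:u1]; g=cv2.resize(g,None,fx=6,fy=6,interpolation=cv2.INTER_CUBIC)
    bl=cv2.adaptiveThreshold(g,255,cv2.ADAPTIVE_THRESH_MEAN_C,cv2.THRESH_BINARY_INV,51,15)
    n,l,st,ce=cv2.connectedComponentsWithStats(bl)
    q=np.array([(ce[i]+.5)/6-.5+[u0,v0] for i in range(1,n) if 60<st[i,4]<900 and max(st[i,2:4])<40 and min(st[i,2:4])>8])
    X=ray(c,q,.036)[:,:2]*1000; D=X[:,None]-X[None]; L=np.hypot(D[...,0],D[...,1]); NN=(L>10)&(L<21)
    y=np.angle(np.exp(4j*np.arctan2(D[...,1],D[...,0])[NN]).mean())/4
    for _ in range(3): # refine with long baselines in the grid directions
        a=np.arctan2(D[...,1],D[...,0]); r=np.angle(np.exp(4j*(a-y)))/4; k=(L>25)&(abs(r)*L<4); y+=np.average(r[k],weights=L[k]**2)
    print(len(X),"dots, yaw dock mod 90 %.2f"%((np.degrees(y)-YD+45)%90-45),"mean dock",w2d(X.mean(0)).round(1)); return X
E
python3 - <<'E'
from h import *
import pickle
c=viewer.calibration("top"); p=cv2.imread("pics/top0.png"); dots(p,c,(272,195,318,232))
p,d,cw=pickle.load(open("w3.pkl","rb")); dots(p,cw,(142,10,232,115))
p=cv2.imread("pics/t9.png"); m=masks(p); b=m["blue"]; b[:, :190]=0;b[:,310:]=0;b[:150]=0;b[260:]=0
ys,xs=np.nonzero(b); print(xs.min(),xs.max(),ys.min(),ys.max()); dots(p,c,(xs.min()+2,ys.min()+2,xs.max()-1,ys.max()-1))
E
```

```text
20 dots, yaw dock mod 90 4.76 mean dock [ -22.5 -114.3]h.py:140: RuntimeWarning: Mean of empty slice.
  y=np.angle(np.exp(4j*np.arctan2(D[...,1],D[...,0])[NN]).mean())/4
  ret = ret.dtype.type(ret / rcount)
Traceback (most recent call last):
  File "h.py", line 142, in dots
    a=np.arctan2(D[...,1],D[...,0]); r=np.angle(np.exp(4j*(a-y)))/4; k=(L>25)&(abs(r)*L<4); y+=np.average(r[k],weights=L[k]**2)
                                                                                               ~~~~~~~~~~^^^^^^^^^^^^^^^^^^^^^^
ZeroDivisionError: Weights sum to zero, can't be normalized
```

```bash
python3 - <<'E'
from h import *
c=viewer.calibration("top"); p=cv2.imread("pics/t9.png"); m=masks(p); b=m["blue"]; b[:, :190]=0;b[:,310:]=0;b[:150]=0;b[260:]=0
ys,xs=np.nonzero(b); print(xs.min(),xs.max(),ys.min(),ys.max()); X=dots(p,c,(xs.min()+2,ys.min()+2,xs.max()-1,ys.max()-1))
gap_=[w2d(x+TOPOFF).round(1).tolist() for x in X]; print(gap_)
E
```

```text
226 266 199 243
10 dots, yaw dock mod 90 2.72 mean dock [-43.2  -4.8]
[[-29.0, 22.7], [-27.9, 5.6], [-27.2, -11.9], [-26.2, -28.9], [-45.7, 21.9], [-44.5, 4.8], [-43.9, -12.7], [-42.9, -30.0], [-55.5, 6.1], [-62.5, 21.0]]
```

The cassette is about 2.8° short of flush: the straight +x push jammed on friction instead of following the arc. A square, flat push along the rail on its −y face will line it up.

```bash
python3 - <<'E'
from h import *
go(d2w([-62,-85]),12,260.1)
E
```

```text
t 18.52 xyz [-0.1357 -0.1225 -0.0016] wz -1.002  now [478.4 -39.1  11.1] psi 215.0 f [ 0.9  0.3 -0.3]
```

Request:
{"method": "jog_arm", "body": {
  "targets": [
    {"x":-0.03,"y":-0.03,"z":0,"wx":0,"wy":0,"wz":-0.22,"jaw":0},
    {"x":-0.07,"y":-0.065,"z":0,"wx":0,"wy":0,"wz":-0.44,"jaw":0},
    {"x":-0.11,"y":-0.1,"z":0,"wx":0,"wy":0,"wz":-0.66,"jaw":0},
    {"x":-0.136,"y":-0.122,"z":0,"wx":0,"wy":0,"wz":-0.88,"jaw":0},
    {"x":-0.136,"y":-0.122,"z":0,"wx":0,"wy":0,"wz":-1,"jaw":0},
    {"x":-0.136,"y":-0.122,"z":0,"wx":0,"wy":0,"wz":-1,"jaw":0}
  ]
}}

```text
t: 19.27
tool_pos: [0.5688, -0.0497, 0.0107]
eef_rot: [-0.643, 0.766, -0.0, -0.0]
force: [0.8, -0.0, -0.2]
opening: 0.0
finger_force: 0.0
```

```bash
python3 - <<'E'
from h import *
p,d,c=topfit()
go(d2w([-62,-62]),12,260.1); go(d2w([-62,-30]),12,260.1)
E
```

```text
dots 3 yaw dock (mod 90) -1.44 mean dock [-96.6  23.1]
rail yaw dock 0.08 at [-2.5 68.2] 136
t 19.32 xyz [-0.0449 -0.001  -0.0026] wz -0.003  now [568.6 -49.7  10.7] psi 260.0 f [0.1 0.4 0.2]
t 19.32 xyz [-0.1089 -0.0009 -0.0026] wz -0.003  now [568.6 -49.7  10.7] psi 260.0 f [0.1 0.4 0.2]
```

Request:
{"method": "jog_arm", "body": {
  "targets": [
    {"x":-0.03,"y":0,"z":0,"wx":0,"wy":0,"wz":0,"jaw":0},
    {"x":-0.04,"y":0,"z":0,"wx":0,"wy":0,"wz":0,"jaw":0},
    {"x":-0.045,"y":0,"z":0,"wx":0,"wy":0,"wz":0,"jaw":0},
    {"x":-0.05,"y":0,"z":0,"wx":0,"wy":0,"wz":0,"jaw":0},
    {"x":-0.055,"y":0,"z":0,"wx":0,"wy":0,"wz":0,"jaw":0},
    {"x":-0.06,"y":0,"z":0,"wx":0,"wy":0,"wz":0,"jaw":0},
    {"x":-0.065,"y":0,"z":0,"wx":0,"wy":0,"wz":0,"jaw":0},
    {"x":-0.07,"y":0,"z":0,"wx":0,"wy":0,"wz":0,"jaw":0},
    {"x":-0.075,"y":0,"z":0,"wx":0,"wy":0,"wz":0,"jaw":0},
    {"x":-0.08,"y":0,"z":0,"wx":0,"wy":0,"wz":0,"jaw":0}
  ]
}}

```text
t: 20.58
tool_pos: [0.5735, -0.0122, 0.0108]
eef_rot: [-0.643, 0.766, -0.0, -0.003]
force: [-8.2, -9.7, 4.1]
opening: 0.001
finger_force: 5.2
```

```bash
python3 - <<'E'
from h import *
s=robot.get_state(); q=w2d(s["tool_pos"][:2]*1000); print(s["force"],rot(YD).T@s["force"][:2],q)
p,d,c=topfit(); cv2.imwrite("pics/t10.png",p); plate()
E
```

```text
[-8.1618715  -9.69788995  4.1016326 ] [ -6.37298624 -10.95674506] [-64.23705267 -46.64181372]Traceback (most recent call last):
  File "<stdin>", line 3, in <module>
  File "h.py", line 118, in topfit
    m=masks(p); b=big(cv2.dilate((m["blue"]&ok).astype(np.uint8),np.ones((2,2))))
                  ~~~^^^^^^^^^^^^^^^^^^^^^^^^^^^^^^^^^^^^^^^^^^^^^^^^^^^^^^^^^^^^
  File "h.py", line 13, in big
    n,l,s,_=cv2.connectedComponentsWithStats(m.astype(np.uint8)); return l==1+np.argmax(s[1:,4])
                                                                              ~~~~~~~~~^^^^^^^^^
    return _wrapfunc(a, 'argmax', axis=axis, out=out, **kwds)
    return bound(*args, **kwds)
ValueError: attempt to get argmax of an empty sequence
```

```bash
python3 - <<'E'
from h import *
p,d,c=plate(); cv2.imwrite("pics/s11.png",p); sidepose()
p,d,c=cam("top"); cv2.imwrite("pics/t11.png",p)
cv2.imwrite("pics/v11.png",np.hstack([cv2.resize(p[150:270,170:300],(400,370),interpolation=cv2.INTER_CUBIC),cv2.resize(cv2.imread("pics/s11.png")[140:260,190:320],(400,370),interpolation=cv2.INTER_CUBIC)]))
E
```

```text
side plate ctr dock [-20.4 -18. ] size [30.  12.7] ang dock -26.9 34
side: red 22 [644.   22.1] n 146 ctr dock [-17.6 -21.5] size [63.7 31.7] ang dock 49.6 org dock None
```

View pics/v11.png

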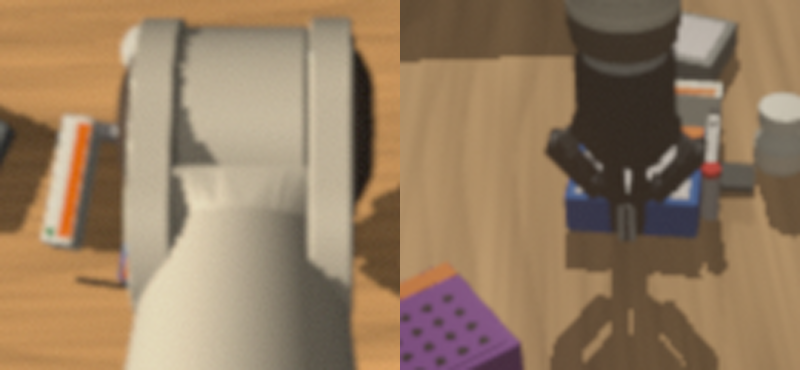

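The left crop (top camera) shows the arm covering the cassette, with the stop clear at (68,180). The right crop (side camera) shows the cassette at (632,205) just left of the post's red cap at (711,170), with the pusher centred at (628,215). I'll back off to see it clearly.

Request:
{"method": "jog_arm", "body": {
  "targets": [
    {"x":0.01,"y":0,"z":0,"wx":0,"wy":0,"wz":0,"jaw":0},
    {"x":0.1,"y":0,"z":0,"wx":0,"wy":0,"wz":0,"jaw":0},
    {"x":0.2,"y":0,"z":0,"wx":0,"wy":0,"wz":0,"jaw":0},
    {"x":0.22,"y":0,"z":0,"wx":0,"wy":0,"wz":0,"jaw":0}
  ]
}}

```text
t: 21.28
tool_pos: [0.5564, -0.1209, 0.0109]
eef_rot: [-0.643, 0.766, -0.0, 0.0]
force: [-0.7, 1.0, 0.6]
opening: -0.001
finger_force: 0.0
```

```bash
cat >> h.py <<'E'
def seat():
    "cassette in the dock frame from the dots seen from above (dots' mean lies 10.5 mm from the centre towards the body's +x)"
    p,d,c=cam("top"); W=cloud(d,c); rel=(W[...,:2]*1000+TOPOFF-POST)@rot(YD)
    b=masks(p)["blue"]&(rel[...,0]<2)&(rel[...,0]>-130)&(rel[...,1]>-80)&(rel[...,1]<118)
    ys,xs=np.nonzero(b); print("box",xs.min(),ys.min(),xs.max(),ys.max())
    X=dots(p,c,(xs.min()+2,ys.min()+2,xs.max()-1,ys.max()-1))+TOPOFF
    Q=np.array([w2d(x) for x in X]); print("range",Q.min(0).round(1),Q.max(0).round(1))
    if len(X)==20: print("centre dock",(Q.mean(0)+[0,10.5]).round(1))
    return p,d,c
E
python3 - <<'E'
from h import *
p,d,c=seat(); cv2.imwrite("pics/t12.png",p); s=robot.get_state(); print(s["t"],w2d(s["tool_pos"][:2]*1000),s["force"],psi(s))
E
```

```text
box 217 198 260 246
20 dots, yaw dock mod 90 0.20 mean dock [-64.4   8.2]
range [-95.6 -13.3] [-27.8  38.7]
centre dock [-61.7  23.3]
21.325 [ -62.37910621 -156.45885336] [ 0.08577571 -0.35699004 -0.97340901] 259.98502659639
```

The cassette is now square (0.2°) and flush with the rail, with its centre at y of about 23 mm. It still has about 37 mm to slide.

Request:
{"method": "jog_arm", "body": {
  "targets": [
    {"x":-0.1,"y":-0.01,"z":0,"wx":0,"wy":0,"wz":0,"jaw":0},
    {"x":-0.19,"y":-0.01,"z":0,"wx":0,"wy":0,"wz":0,"jaw":0},
    {"x":-0.205,"y":-0.01,"z":0,"wx":0,"wy":0,"wz":0,"jaw":0},
    {"x":-0.212,"y":-0.01,"z":0,"wx":0,"wy":0,"wz":0,"jaw":0},
    {"x":-0.217,"y":-0.01,"z":0,"wx":0,"wy":0,"wz":0,"jaw":0},
    {"x":-0.222,"y":-0.01,"z":0,"wx":0,"wy":0,"wz":0,"jaw":0},
    {"x":-0.227,"y":-0.01,"z":0,"wx":0,"wy":0,"wz":0,"jaw":0},
    {"x":-0.232,"y":-0.01,"z":0,"wx":0,"wy":0,"wz":0,"jaw":0},
    {"x":-0.237,"y":-0.01,"z":0,"wx":0,"wy":0,"wz":0,"jaw":0},
    {"x":-0.242,"y":-0.01,"z":0,"wx":0,"wy":0,"wz":0,"jaw":0}
  ]
}}

```text
t: 22.58
tool_pos: [0.5823, -0.0004, 0.0108]
eef_rot: [-0.644, 0.765, -0.0, -0.0]
force: [-2.2, -5.2, 2.0]
opening: 0.0
finger_force: 2.5
```

```bash
cat > st.py <<'E'
from h import *
for i in range(2):
    s=robot.get_state(); print(s["t"],"dock f",(rot(YD).T@s["force"][:2]).round(1),s["force"][2].round(1),"tcp dock",w2d(s["tool_pos"][:2]*1000).round(2))
    if i==0: viewer.camera("side")
E
python3 st.py
```

```text
22.575 dock f [-1.3 -5.5] 2.0 tcp dock [-57.64 -33.48]
22.625 dock f [-0.7 -4.6] 0.5 tcp dock [-57.63 -33.2 ]
```

Request:
{"method": "jog_arm", "body": {
  "targets": [
    {"x":-0.005,"y":0,"z":0,"wx":0,"wy":0,"wz":0,"jaw":0},
    {"x":-0.01,"y":0,"z":0,"wx":0,"wy":0,"wz":0,"jaw":0},
    {"x":-0.015,"y":0,"z":0,"wx":0,"wy":0,"wz":0,"jaw":0},
    {"x":-0.02,"y":0,"z":0,"wx":0,"wy":0,"wz":0,"jaw":0},
    {"x":-0.024,"y":0,"z":0,"wx":0,"wy":0,"wz":0,"jaw":0},
    {"x":-0.028,"y":0,"z":0,"wx":0,"wy":0,"wz":0,"jaw":0},
    {"x":-0.031,"y":0,"z":0,"wx":0,"wy":0,"wz":0,"jaw":0},
    {"x":-0.033,"y":0,"z":0,"wx":0,"wy":0,"wz":0,"jaw":0}
  ]
}}

```text
t: 23.62
tool_pos: [0.585, 0.0158, 0.0108]
eef_rot: [-0.644, 0.765, -0.0, -0.0]
force: [-3.6, -6.0, 1.8]
opening: 0.001
finger_force: 2.8
```

```bash
python3 st.py
```

```text
23.625 dock f [-2.5 -6.5] 1.8 tcp dock [-57.74 -17.09]
23.675 dock f [-2.4 -5.8] 1.8 tcp dock [-57.77 -16.99]
```

Request:
{"method": "jog_arm", "body": {
  "targets": [
    {"x":-0.002,"y":0,"z":0,"wx":0,"wy":0,"wz":0,"jaw":0},
    {"x":-0.004,"y":0,"z":0,"wx":0,"wy":0,"wz":0,"jaw":0},
    {"x":-0.006,"y":0,"z":0,"wx":0,"wy":0,"wz":0,"jaw":0},
    {"x":-0.008,"y":0,"z":0,"wx":0,"wy":0,"wz":0,"jaw":0},
    {"x":-0.01,"y":0,"z":0,"wx":0,"wy":0,"wz":0,"jaw":0}
  ]
}}

```text
t: 24.3
tool_pos: [0.5858, 0.0207, 0.0108]
eef_rot: [-0.644, 0.765, -0.0, -0.0]
force: [-1.9, -5.5, 1.2]
opening: 0.002
finger_force: 2.8
```

```bash
python3 st.py
```

```text
24.3 dock f [-0.9 -5.8] 1.2 tcp dock [-57.77 -12.14]
24.35 dock f [-2.  -5.7] 1.7 tcp dock [-57.76 -12.02]
```

Request:
{"method": "jog_arm", "body": {
  "targets": [
    {"x":-0.001,"y":0,"z":0,"wx":0,"wy":0,"wz":0,"jaw":0},
    {"x":-0.002,"y":0,"z":0,"wx":0,"wy":0,"wz":0,"jaw":0},
    {"x":-0.003,"y":0,"z":0,"wx":0,"wy":0,"wz":0,"jaw":0},
    {"x":-0.004,"y":0,"z":0,"wx":0,"wy":0,"wz":0,"jaw":0}
  ]
}}

```text
t: 24.85
tool_pos: [0.5861, 0.0226, 0.0108]
eef_rot: [-0.644, 0.765, -0.0, -0.0]
force: [-1.6, -5.5, 2.3]
opening: 0.002
finger_force: 2.9
```

Request:
{"method": "jog_arm", "body": {
  "targets": [
    {"x":-0.001,"y":0,"z":0,"wx":0,"wy":0,"wz":0,"jaw":0},
    {"x":-0.002,"y":0,"z":0,"wx":0,"wy":0,"wz":0,"jaw":0}
  ]
}}

```text
t: 25.1
tool_pos: [0.5863, 0.0236, 0.0108]
eef_rot: [-0.644, 0.765, -0.0, -0.0]
force: [-2.6, -5.7, 2.2]
opening: -0.002
finger_force: 2.9
```

```bash
python3 st.py
```

```text
25.1 dock f [-1.6 -6. ] 2.2 tcp dock [-57.78  -9.17]
25.15 dock f [-2.  -5.8] 2.2 tcp dock [-57.77  -9.1 ]
```

Still sliding. I'll creep on in short calls and watch the force.

Request:
{"method": "jog_arm", "body": {
  "targets": [
    {"x":-0.001,"y":0,"z":0,"wx":0,"wy":0,"wz":0,"jaw":0},
    {"x":-0.002,"y":0,"z":0,"wx":0,"wy":0,"wz":0,"jaw":0}
  ]
}}

```text
t: 25.4
tool_pos: [0.5865, 0.0246, 0.0108]
eef_rot: [-0.644, 0.765, -0.0, -0.0]
force: [-2.6, -4.9, 3.0]
opening: 0.0
finger_force: 2.9
```

Request:
{"method": "jog_arm", "body": {
  "targets": [
    {"x":-0.001,"y":0,"z":0,"wx":0,"wy":0,"wz":0,"jaw":0},
    {"x":-0.002,"y":0,"z":0,"wx":0,"wy":0,"wz":0,"jaw":0}
  ]
}}

```text
t: 25.65
tool_pos: [0.5865, 0.0248, 0.0108]
eef_rot: [-0.643, 0.766, -0.001, -0.001]
force: [-3.9, -11.2, 2.2]
opening: 0.002
finger_force: 5.9
```

Contact: about 11.7 N at the wrist, so roughly 6 N on the stop. I'll add about 3 N and hold.

Request:
{"method": "jog_arm", "body": {
  "targets": [
    {"x":-0.0008,"y":0,"z":0,"wx":0,"wy":0,"wz":0,"jaw":0},
    {"x":-0.0008,"y":0,"z":0,"wx":0,"wy":0,"wz":0,"jaw":0},
    {"x":-0.0008,"y":0,"z":0,"wx":0,"wy":0,"wz":0,"jaw":0},
    {"x":-0.0008,"y":0,"z":0,"wx":0,"wy":0,"wz":0,"jaw":0},
    {"x":-0.0008,"y":0,"z":0,"wx":0,"wy":0,"wz":0,"jaw":0},
    {"x":-0.0008,"y":0,"z":0,"wx":0,"wy":0,"wz":0,"jaw":0},
    {"x":-0.0008,"y":0,"z":0,"wx":0,"wy":0,"wz":0,"jaw":0}
  ]
}}

```text
t: 26.52
tool_pos: [0.5865, 0.0248, 0.0108]
eef_rot: [-0.643, 0.766, -0.001, -0.001]
force: [-3.4, -11.5, 2.8]
opening: -0.002
finger_force: 6.1
```

```bash
python3 st.py
```

```text
26.525 dock f [ -1.4 -11.9] 2.8 tcp dock [-57.77  -7.97]
26.575 dock f [ -2.1 -12.5] 2.8 tcp dock [-57.76  -7.97]
```

Request:
{"method": "jog_arm", "body": {
  "targets": [
    {"x":-0.0006,"y":0,"z":0,"wx":0,"wy":0,"wz":0,"jaw":0},
    {"x":-0.0006,"y":0,"z":0,"wx":0,"wy":0,"wz":0,"jaw":0},
    {"x":-0.0006,"y":0,"z":0,"wx":0,"wy":0,"wz":0,"jaw":0},
    {"x":-0.0006,"y":0,"z":0,"wx":0,"wy":0,"wz":0,"jaw":0},
    {"x":-0.0006,"y":0,"z":0,"wx":0,"wy":0,"wz":0,"jaw":0}
  ]
}}

```text
t: 27.2
tool_pos: [0.5865, 0.0248, 0.0108]
eef_rot: [-0.643, 0.766, -0.001, -0.001]
force: [-4.5, -13.2, 3.7]
opening: 0.002
finger_force: 6.8
```

```bash
python3 st.py
```

```text
27.2 dock f [ -2.2 -13.8] 3.7 tcp dock [-57.78  -7.96]
27.25 dock f [ -2.7 -12.5] 3.2 tcp dock [-57.82  -7.96]
```

Pressed at 12–13.8 N at the wrist for over 1.5 s. Now I'll ease off, retreat and check the seat.

Request:
{"method": "jog_arm", "body": {
  "targets": [
    {"x":0.002,"y":0,"z":0,"wx":0,"wy":0,"wz":0,"jaw":0},
    {"x":0.006,"y":0,"z":0,"wx":0,"wy":0,"wz":0,"jaw":0},
    {"x":0.03,"y":0,"z":0,"wx":0,"wy":0,"wz":0,"jaw":0},
    {"x":0.13,"y":0,"z":-0.05,"wx":0,"wy":0,"wz":0,"jaw":0},
    {"x":0.25,"y":0,"z":-0.1,"wx":0,"wy":0,"wz":0,"jaw":0},
    {"x":0.3,"y":0,"z":-0.1,"wx":0,"wy":0,"wz":0,"jaw":0},
    {"x":0.3,"y":0,"z":-0.1,"wx":0,"wy":0,"wz":0,"jaw":0}
  ]
}}

```text
t: 28.12
tool_pos: [0.5611, -0.1233, 0.0612]
eef_rot: [-0.643, 0.766, -0.0, 0.0]
force: [-0.6, 0.6, -0.2]
opening: 0.001
finger_force: 0.0
```

```bash
python3 - <<'E'
from h import *
p,d,c=seat(); cv2.imwrite("pics/t13.png",p); print(robot.get_state()["t"])
# gap rail-edge -> cassette edge and stop face, relative measures from depth (top camera)
W=cloud(d,c); rel=(W[...,:2]*1000+TOPOFF-POST)@rot(YD); z=W[...,2]
m=masks(p)
k=(m["blue"]|m["org"])&(rel[...,0]<0)&(rel[...,0]>-130)&(rel[...,1]>-20)&(rel[...,1]<117)&(z>.028)
vs,us=np.nonzero(k); q=np.array([w2d(a[:2]*1000+TOPOFF) for a in ray(c,np.c_[us,vs],.036)])
print("cass extents",np.percentile(q,[.5,99.5],axis=0).round(1))
E
```

```text
box 201 195 245 245
20 dots, yaw dock mod 90 0.06 mean dock [-64.3  46.1]
range [-95.6  24.6] [-27.6  76.8]
centre dock [-61.7  61.2]
28.175
cass extents [[-117.9    4.2]
 [  -9.9  111.4]]
```

```bash
python3 -c "
from bench import robot
print(robot.finish_job())"
```

```text
the job is handed in; nothing more can be done
None
```

The cassette is in the dock with its orange edge at the end stop: square to within 0.1°, and flush with rail and stop as far as the top camera can tell. It was pressed home at 12–14 N at the wrist (an estimated 6–9 N on the stop) for over 1.5 s. One earlier push into the rail reached about 19 N at the wrist. The arm is clear and the job is handed in, but no verdict came back.

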